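# Snap a pipe clip shut with the clip pliers

## Robot

A 6-joint arm with a two-finger parallel gripper is mounted at the origin on a cart in front of the work surface, level with it; the furniture and walls round the work are solid. World frame = base frame: x ahead of the robot, y to its left, z up, the work surface at z = 0. Lengths are in m, angles in rad, forces in N, time in s.
With the tool pointing down it reaches from about 0.375 to 0.9 m from the base axis. Payload 3.1 kg.
Tool frame: the origin (TCP) lies between the finger pads; the fingertips stand manip.finger_overhang ahead of it and the grasp point (between the pads) lies 5 mm behind it (manip.finger_overhang is the distance from the TCP to the fingertips, in m); z points along the fingers, y is the line along which they close (so a half turn about z gives the same grasp; the last joint's range is limited). The gripper opens to 85 mm and grips with 20 to 120 N. Pads are 22 mm wide; open, the fingers measure 114 mm over their backs; the gripper's body (76 mm by 85 mm) begins 54 mm behind the grasp point. The pads swing forward as they close: fully open they stand 13 mm farther back than shut.
Start: joints at [1.028, 0.527, 1.433, -0, 1.181, -0.178], TCP at [0.222, 0.584, 0.245] pointing down, gripper open.
Joint ranges: [-3.08, 3.08], [-0.75, 2.2], [0.22, 2.44], [-1.43, 4.57], [0, 2.65], [-2.85, 2.85]. Speed limits (rad/s): [2.79, 2.79, 3.14, 3.14, 3.14, 3.14].

## Interface

Orientations are given as a unit quaternion [x, y, z, w].
In Python, from station import manip gives the robot as it stands.
- The arm moves only by the tool drive_tool, never from a script. Its argument "plan" is a list of rows, each a list of 7 numbers: the shift along the tool's x, y, z in m, then the turn, a rotation vector about the tool's x, y, z in degrees, then the opening, from -1 (shut) to 1 (fully open). In form: [[x, y, z, wx, wy, wz, gripper], ...]. A call has 1 to 10 rows; each row shifts and turns the commanded pose from where the row before left it, along the tool's axes as they then stand; what a row does not reach is not made up. A row lasts 1/10 s, in which the tool goes at most 50 mm and 8.59 degrees, less where a joint would pass 70% of its speed; a pose out of reach is approached as far as the arm can. A call is refused whole if a number of a shift passes 0.05 or a number of a turn 8.59, either way. A call with a gripper value outside its range is refused whole. The fingers move at their own pace and stop on an object; "newtons" is the grip in N (left out, the last holds). Time passes only in rows, so rows that do not move let the fingers close. It gives the time, the measured TCP pose, the force, the opening and the grip force at its end, in the units of the state.
- manip.sense(): the state, without advancing time (a new reading comes with each control period).
- manip.snapshot(name): name is "scene" or "top"; returns a dict with "image" (420x560x3 uint8, red, green, blue), "z_map" (420x560 float32, m along the optical axis (not along the pixel's ray), 0 where there is no reading), "fov_y" (degrees; the focal length in pixels is half the picture's height over the tangent of half this angle, whatever the lens; pixels are square), "cx", "cy" (the principal point, pixels), "extrinsics" (4x4, takes a point from camera to world coordinates). Camera axes: x right, y up, looking along -z (the intrinsics and any distortion apply to the point x, -y, -z); pixel columns grow to the right and rows downward; lengths in m; the calibration is good to about 2 mm. A picture is of the moment at which its call begins.
- manip.sign_off(): hands the job in; it is judged then, once.
The state is a dict: "t": time; "q": joint angles; "qd": joint speeds; "tau": joint torques, N m; "tcp_pos": TCP position; "tool_rot": TCP orientation; "force": force on the tool from outside, world axes, zero at the start; "ft_torque": the same for the moment, N m; "finger_gap": opening from 0.0 (shut) to 1.0 (fully open); "gripper_force": force on a finger pad.
Only numpy, scipy, OpenCV 4.12 (cv2) and the standard library are available. Lean on these libraries where they do the work, as an engineer would, in place of code of your own. Each camera call takes 0.05 s, during which the arm holds its last target. There are 200 camera calls.

## Task

Pick up the spring-opened clip pliers lying on the bench, bring their open jaws round the two lugs of the black snap clip on the clear pipe, and squeeze the pliers gently until the clip clicks shut and stays shut; the clip cracks if you keep squeezing hard after the click. Touch the clip with nothing but the pliers, then lay the pliers back down flat on the bench, and leave the other things there where they are.

Things in the scene. Friction and masses are not known exactly. Their poses are not given: they have to be found in the camera images.
- pliers: Small steel pliers with black rubber-sleeved handles, 155 mm long, 16 mm thick, 95 g, lying flat (z up). Origin on the pivot axis at the underside. This is the half with the jaw at +y and the handle at -y; x, from pivot to jaws, is the middle line of the open pliers. The steel jaws lie 1 to 15 mm above the underside.
- pliers_grip (a point): Where to grip, 65 mm behind the pivot, 8 mm above the underside, on the middle line of the open pliers; axes as pliers. Across both sleeves (along y) it is 69 mm when open. The sleeves are 76 mm long, 8 mm thick, 16 mm high. A spring spreads the handles with 6 to 8 N: an opening of 64 mm, set by width, holds the pliers level without shutting them.
- pliers_jaws (a point): Pressing place of the jaws, 35 mm ahead of the pivot, 8 mm above the underside, on the middle line of the open pliers; axes as pliers. The jaws are 33 mm apart here when open and reach 12 mm farther forward; the space between them is free from 15 mm ahead of the pivot.
- pliers_lever (a joint): How far the pliers are squeezed, rad: 0 fully open, 0.53 with the jaws 15 mm apart, 0.64 the stop. The other half turns by this much about +z against pliers, so the true middle line lies at the yaw of pliers plus half this value. Per rad the handles close 65 mm at the grip, the jaws 35 mm.
- stand: Fixed grey base plate 90 x 90 x 12 mm with a brass nipple (up to 40 mm wide) and an upright rigid clear pipe, 18 mm in diameter, with a grey cap on top at 172 mm. Origin at the centre of the underside.
- clip: Black plastic snap clip round the clear pipe, 12 mm high. Origin on the pipe axis at the clip's mid height, 85 mm above the bench; -x points out along its two lugs, which reach from 12 to 40 mm out; press them 31 mm out. The clip swivels about the pipe (friction 0.03 N m, at most 0.5 rad either way from the stand's x axis) and so centres itself between the jaws.
- clip_lug: The clip's moving lug, at +y, with its half ring. Origin on a hinge pin 15 mm behind the pipe axis. Open, its x axis is turned 0.15 rad about -z from the clip's and the lugs measure 22 mm over the outside, 31 mm out; shut, it is parallel (15 mm). It resists with 9 N at first, then less and less, goes over centre 0.045 rad before shut, snaps shut and stays. Over 14 N cracks it.
- clip_press (a point): Point 31 mm out on the clip's -x axis, mid height; axes as clip. The fixed lug, at -y, has its outer face 7.5 mm beside that axis, up to 3 mm nearer or farther from clip to clip: the opening that clicks is not known beforehand. Close in steps of 1 mm or less; at the click the force on the handles is down to the spring's alone; squeezing on with 20 N cracks the clip.
- tape_roll: Bystander: roll of white tape lying flat, 74 mm wide, 46 mm high. Origin at the centre of the underside.
- dropper: Bystander: small dropper bottle, 33 mm wide, 86 mm high. Origin at the centre of the underside.
- timer: Bystander: white bench timer 62 x 62 x 20 mm. Origin at the centre of the underside.
There are look-alikes about, which are no part of the job. Several things have the shape of the pliers; the one meant has the colours described above.

How it is judged:
By the outcome, as a careful person would: the job done as asked, in the order asked, and still so for the second after the job is handed in, with the robot touching nothing.
It also fails if it takes over 64 s, if anything falls off the work surface, if the arm or the gripper's body presses on something with over 40 N, if the wrist force passes 120 N, or if a joint passes its speed limit or range.

## Working session

There is one attempt and no reset: what is moved stays moved. The work goes in short steps, Python scripts to look and compute and a tool call to move; the robot and the scene stay as the last step left them, time stands still between calls to the robot, and variables do not carry over. Pictures are saved under pics/ and viewed, at most 10 in all, crops included, and the job is handed in when it is done.

Besides the shell and the picture viewer there is one more tool, called in YAML: its name, and indented under it one key for each argument. drive_tool: Moves the arm, as the interface text tells. Its arguments: {"type":"object","properties":{"plan":{"type":"array"},"newtons":{"type":"number"}},"required":["plan"]}

```bash
mkdir -p pics; cat > h.py <<'E'
import numpy as np, cv2
from station import manip
def snap(n):
    s=manip.snapshot(n); h=s["image"].shape[0]
    s["f"]=h/2/np.tan(np.radians(s["fov_y"])/2); s["E"]=np.array(s["extrinsics"]); return s
def save(s,name,box=None,k=1):
    im=s["image"][...,::-1]
    if box: im=im[box[1]:box[3],box[0]:box[2]]
    cv2.imwrite("pics/"+name,cv2.resize(im,None,fx=k,fy=k,interpolation=cv2.INTER_CUBIC))
def ray(s,u,v):
    d=np.array([(u-s["cx"])/s["f"],-(v-s["cy"])/s["f"],-1.]); return s["E"][:3,:3]@d, s["E"][:3,3]
def onz(s,u,v,z):
    d,o=ray(s,u,v); return o+d*(z-o[2])/d[2]
def cloud(s):
    v,u=np.indices(s["z_map"].shape); z=s["z_map"]
    p=np.stack([(u-s["cx"])/s["f"]*z,-(v-s["cy"])/s["f"]*z,-z],-1)
    return p@s["E"][:3,:3].T+s["E"][:3,3]
E
python3 - <<'E'
from h import *
for n in("scene","top"):
    s=snap(n); save(s,n+"0.png",k=1.42); print(n,s["f"],s["cx"],s["cy"],[k for k in s],np.round(s["E"],3).tolist())
print(manip.finger_overhang, manip.sense())
E
```

```text
scene 483.9252138975104 270.6988955359117 209.0561183866461 ['image', 'z_map', 'fov_y', 'cx', 'cy', 'extrinsics', 'f', 'E'] [[0.747, 0.407, -0.526, -0.153], [-0.664, 0.462, -0.587, -0.937], [0.004, 0.788, 0.615, 0.932], [0.0, 0.0, 0.0, 1.0]]
top 395.1499959883601 278.64317889539353 210.3831161724561 ['image', 'z_map', 'fov_y', 'cx', 'cy', 'extrinsics', 'f', 'E'] [[-0.009, 0.995, -0.1, 0.457], [-1.0, -0.008, 0.013, -0.125], [0.012, 0.1, 0.995, 1.381], [0.0, 0.0, 0.0, 1.0]]
0.014 {'t': 0.1, 'q': array([ 1.02851341e+00,  5.28354567e-01,  1.43376973e+00, -1.28248583e-05,
        1.18140593e+00, -1.78488745e-01]), 'qd': array([ 0.00135625, -0.00157151, -0.00205073,  0.00046424, -0.00086746,
        0.00145136]), 'tau': array([-4.34064277e-04, -4.43304455e+01, -1.78585088e+01, -2.80549066e-04,
        3.90321788e-03, -2.93951837e-05]), 'tcp_pos': array([0.22203569, 0.58357241, 0.24444431]), 'tool_rot': array([ 1.80893202e-01,  9.83502268e-01, -9.08646449e-04, -3.36080298e-04]), 'force': array([-0.03040483, -0.25258141,  0.33361192]), 'ft_torque': array([-0.01571659,  0.04303019,  0.01289837]), 'gripper_force': 0.0, 'finger_gap': 1.000129076556697}
```

View pics/scene0.png

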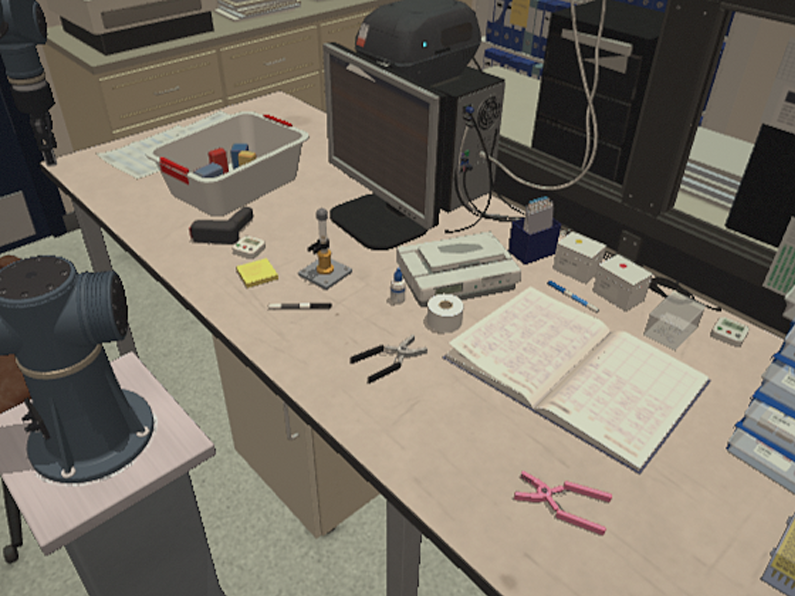

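View pics/top0.png

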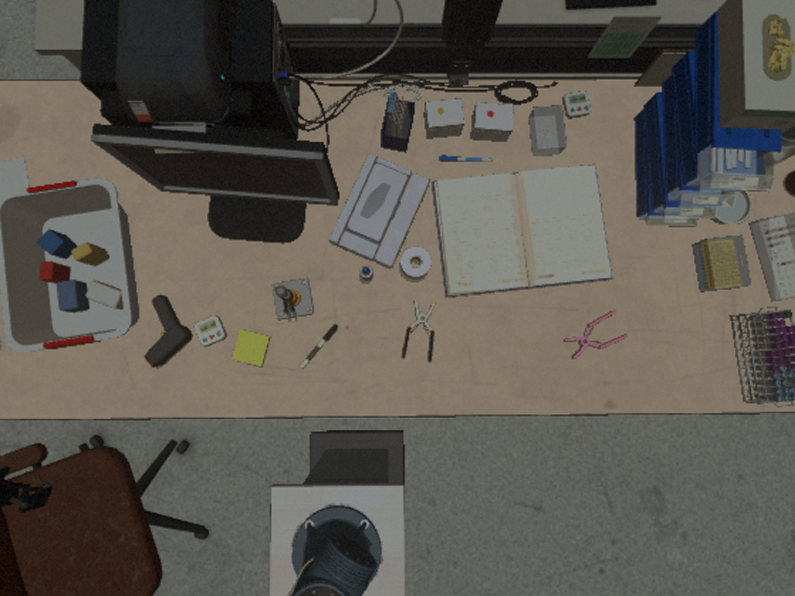

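The pictures show the black-handled pliers (top ~(296,234) native, jaws away from the robot), the stand (top ~(206,211)) and the clip (scene ~(224,172), lugs to the left). I'll zoom in on both.

```bash
python3 - <<'E'
from h import *
T=snap("top"); S=snap("scene")
def crop(s,b,k):return cv2.resize(s["image"][b[1]:b[3],b[0]:b[2],::-1],None,fx=k,fy=k,interpolation=cv2.INTER_CUBIC)
a=crop(T,(180,185,230,235),6)
b=crop(S,(200,140,250,205),6)[:300]
c=crop(T,(275,205,315,260),6)[:330]
d=crop(S,(240,230,310,272),6)
W=np.zeros((600,800,3),np.uint8)
for im,(x,y) in((a,(0,0)),(b,(310,0)),(c,(0,305)),(d,(310,305))):
    h=min(im.shape[0],600-y);W[y:y+h,x:x+im.shape[1]]=im[:h]
cv2.imwrite("pics/c1.png",W)
C=cloud(T);D=cloud(S)
# bench heights near pliers
for n,P,b in(("T",C,(275,205,320,265)),("S",D,(240,230,310,272))):
    q=P[b[1]:b[3],b[0]:b[2]].reshape(-1,3); print(n,"bench z",np.median(q[:,2]),np.percentile(q[:,2],[2,98]))
# pliers masks: dark or steel vs bench: by height
for n,s,P in(("T",T,C),("S",S,D)):
    m=(P[...,2]>.006)&(P[...,2]<.03)&(P[...,0]>.3)&(P[...,0]<.6)&(P[...,1]>-.28)&(P[...,1]<-.05)
    k,l,st,ce=cv2.connectedComponentsWithStats(m.astype(np.uint8))
    for i in range(1,k):
        if st[i,4]>20: q=P[l==i]; print(n,st[i],q.mean(0).round(4),q.min(0).round(3),q.max(0).round(3))
    m=(P[...,2]>.02)&(P[...,0]>.3)&(P[...,0]<.7)&(P[...,1]>-.05)&(P[...,1]<.3)
    k,l,st,ce=cv2.connectedComponentsWithStats(m.astype(np.uint8))
    for i in range(1,k):
        if st[i,4]>20: q=P[l==i]; print(n,"tall",st[i],q.mean(0).round(4),q.min(0).round(3),q.max(0).round(3))
E
```

```text
T bench z -0.0014518523522554228 [-0.00778966  0.01567459]
S bench z -0.00202693667084497 [-0.00619933  0.01443706]
T [283 210  23  42 166] [ 0.5351 -0.1927  0.0132] [ 0.454 -0.235  0.006] [ 0.596 -0.157  0.021]
T [301 233   5  22  53] [ 0.4792 -0.2264  0.0133] [ 0.443 -0.234  0.006] [ 0.515 -0.219  0.021]
T tall [194 201  17  20 178] [0.591  0.1062 0.1041] [0.558 0.093 0.02 ] [0.628 0.149 0.175]
S [246 236  55  19 244] [ 0.5314 -0.1956  0.0114] [ 0.452 -0.241  0.006] [ 0.593 -0.158  0.018]
S [259 253  24  16  95] [ 0.4787 -0.23    0.0115] [ 0.442 -0.238  0.006] [ 0.529 -0.221  0.018]
S tall [217 147  16  44 368] [0.5908 0.1031 0.0926] [0.558 0.09  0.02 ] [0.614 0.122 0.171]
```

View pics/c1.png

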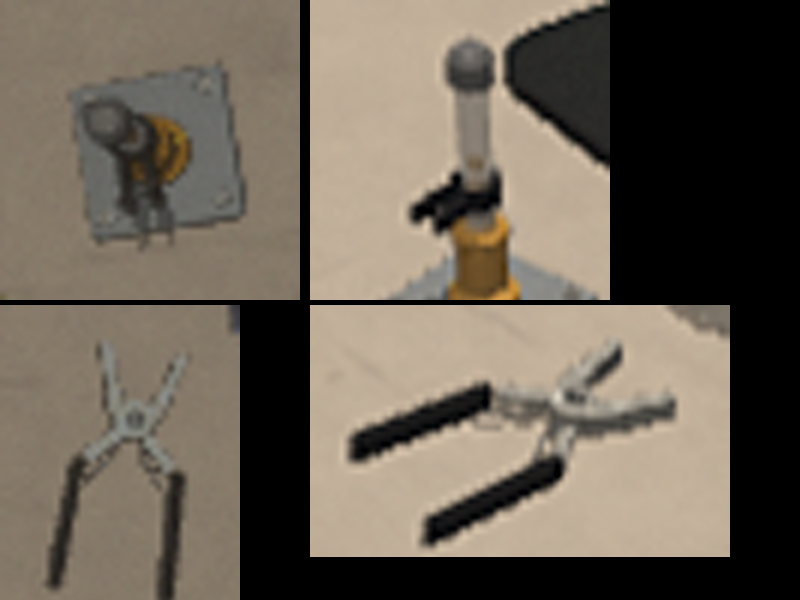

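The crops show the clip's two lugs pointing toward the robot (lower-left in scene, down in top), and the pliers open with their jaws to +x. The sleeves are clean dark blobs. Next I'll measure both.

```bash
cat > meas.py <<'E'
from h import *
def sleeves(s,P,zt=.016):
    im=s["image"].astype(int); m=(im.max(-1)<75)&(P[...,2]>-.006)&(P[...,2]<.03)&(P[...,0]>.4)&(P[...,0]<.56)&(P[...,1]>-.28)&(P[...,1]<-.12)
    k,l,st,ce=cv2.connectedComponentsWithStats(m.astype(np.uint8),connectivity=8); out=[]
    for i in np.argsort(-st[1:,4])[:2]+1:
        v,u=np.nonzero(l==i); q=np.array([onz(s,a,b,.010)[:2] for a,b in zip(u,v)]).astype(np.float32)
        c=q.mean(0); w=np.linalg.svd(q-c,full_matrices=False)[2][0]; w*=np.sign(w[0])
        t=(q-c)@w; out.append((c,np.arctan2(w[1],w[0]),np.ptp(t),st[i,4]))
    return out
if __name__=="__main__":
  for n in("top","scene"):
    s=snap(n);P=cloud(s); o=sleeves(s,P)
    for c,a,L,N in o: print(n,"sleeve",c.round(4),a.round(3),L.round(4),N)
    ya=(o[0][1]+o[1][1])/2; m=(o[0][0]+o[1][0])/2; d=np.array([-np.sin(ya),np.cos(ya)])@(o[0][0]-o[1][0]); print(" mid",m.round(4),"yaw",ya.round(4),"sep",d.round(4), "perp", np.arctan2(*(o[0][0]-o[1][0])[::-1]).round(3))
    # steel part & pliers depth points
    q=P[(P[...,2]>.007)&(P[...,2]<.03)&(P[...,0]>.43)&(P[...,0]<.62)&(P[...,1]>-.26)&(P[...,1]<-.14)]
    c=m;t=(q[:,:2]-c)@[np.cos(ya),np.sin(ya)]; print(" extent along",t.min().round(4),t.max().round(4))
    w=(q[:,:2]-c)@[-np.sin(ya),np.cos(ya)]
    for lo in np.arange(-.04,.11,.01):
        b=(t>=lo)&(t<lo+.01); 
        if b.any(): print("  ",round(lo+.005,3),w[b].min().round(4),w[b].max().round(4),b.sum())
    # cap, pipe
    q=P[(P[...,2]>.145)&(P[...,2]<.18)&(P[...,0]>.5)&(P[...,0]<.68)&(P[...,1]>.03)&(P[...,1]<.2)]
    print(n,"cap",q.mean(0).round(4),q.min(0).round(3),q.max(0).round(3),len(q))
    im=s["image"].astype(int)
    m=(im.max(-1)<60)&(P[...,2]>.06)&(P[...,2]<.11)&(P[...,0]>.5)&(P[...,0]<.68)&(P[...,1]>.03)&(P[...,1]<.2)
    v,u=np.nonzero(m); print(n,"clip",len(u)); 
    for a,b in zip(u,v): print((a,b),P[b,a].round(3).tolist(),im[b,a].tolist()) if (n=="scene" and P[b,a,0]<.58) or n=="top" else 0
    m=(P[...,2]>.004)&(P[...,2]<.02)&(P[...,0]>.5)&(P[...,0]<.68)&(P[...,1]>.03)&(P[...,1]<.2)
    v,u=np.nonzero(m); q=np.array([onz(s,a,b,.012)[:2] for a,b in zip(u,v)]).astype(np.float32); print(n,"plate",cv2.minAreaRect(q))
E
python3 meas.py
```

```text
top sleeve [ 0.4804 -0.2265] -0.106 0.0731 50
top sleeve [ 0.4885 -0.1654] -0.211 0.0711 50
 mid [ 0.4845 -0.1959] yaw -0.1585 sep -0.0617 perp -1.703
 extent along -0.0371 0.1054
   -0.035 -0.0358 0.0343 10
   -0.025 -0.0346 0.0353 14
   -0.015 -0.0332 0.0338 12
   -0.005 -0.0354 0.0343 16
   0.005 -0.0339 0.0336 14
   0.015 -0.0323 0.034 13
   0.025 -0.0334 0.0331 14
   0.035 -0.0327 0.0308 14
   0.045 -0.0249 0.0244 13
   0.055 -0.013 0.0121 16
   0.065 -0.0144 0.0142 23
   0.075 -0.0189 0.0191 22
   0.085 -0.0187 0.0206 14
   0.095 -0.0235 0.0223 10
   0.105 -0.0229 0.0232 8
top cap [0.5975 0.109  0.1671] [0.586 0.098 0.151] [0.611 0.12  0.174] 56
top clip 61
(np.int64(202), np.int64(204)) [0.609, 0.109, 0.093] [51, 48, 44]
(np.int64(203), np.int64(204)) [0.609, 0.106, 0.091] [47, 44, 42]
(np.int64(203), np.int64(205)) [0.607, 0.106, 0.088] [54, 54, 50]
(np.int64(204), np.int64(205)) [0.606, 0.103, 0.089] [47, 44, 41]
(np.int64(204), np.int64(206)) [0.603, 0.103, 0.088] [53, 51, 47]
(np.int64(205), np.int64(206)) [0.603, 0.1, 0.088] [38, 37, 34]
(np.int64(204), np.int64(207)) [0.
[... 5796 characters left out ...]
nt64(218), np.int64(176)) [0.561, 0.108, 0.082] [54, 50, 44]
(np.int64(221), np.int64(176)) [0.563, 0.095, 0.088] [28, 26, 27]
(np.int64(222), np.int64(176)) [0.566, 0.094, 0.087] [12, 9, 15]
(np.int64(223), np.int64(176)) [0.573, 0.098, 0.081] [8, 12, 17]
(np.int64(224), np.int64(176)) [0.575, 0.095, 0.083] [47, 36, 21]
(np.int64(221), np.int64(177)) [0.561, 0.092, 0.086] [14, 13, 13]
(np.int64(222), np.int64(177)) [0.567, 0.095, 0.083] [0, 0, 3]
(np.int64(223), np.int64(177)) [0.572, 0.097, 0.079] [38, 29, 18]
(np.int64(221), np.int64(178)) [0.562, 0.094, 0.081] [46, 42, 39]
scene plate ((0.5716919898986816, 0.1309737265110016), (0.1069512739777565, 0.1835881620645523), 27.886423110961914)
```

```bash
python3 - <<'E'
from h import *
T=snap("top");S=snap("scene")
for s,px in((T,dict(piv=(297.2,224.0),jl=(292.2,211.7),jr=(305.6,213.7),hl=(284,251.5),hr=(302.5,254))),(S,dict(piv=(283.7,245.2),jl=(291.2,237),jr=(300.3,246.8),hl=(247,255.5),hr=(259.5,269)))):
    for k,v in px.items(): print(k,onz(s,*v,.013).round(4)[:2])
    # steel: bright pixels vs. local bench by saturation
im=T["image"][205:262,275:315].astype(int)
s=snap("top"); P=cloud(s)
for n,s in(("top",T),("scene",S)):
    P=cloud(s); im=s["image"].astype(int); sat=im.max(-1)-im.min(-1)
    m=(sat<22)&(im.max(-1)>75)&(P[...,0]>.5)&(P[...,0]<.63)&(P[...,1]>-.26)&(P[...,1]<-.14)&(P[...,2]>-.006)
    v,u=np.nonzero(m); q=np.array([onz(s,a,b,.01)[:2] for a,b in zip(u,v)]); print(n,len(q)); yw=-.15
    t=q@[np.cos(yw),np.sin(yw)]; w=q@[-np.sin(yw),np.cos(yw)]
    for lo in np.arange(t.min(),t.max(),.006):
        b=(t>=lo)&(t<lo+.006); print(" %.4f"%(lo+.003),w[b].min().round(4),w[b].max().round(4),b.sum()) if b.any() else 0
E
```

```text
piv [ 0.5463 -0.207 ]
jl [ 0.5894 -0.1902]
jr [ 0.582  -0.2368]
hl [ 0.4519 -0.1602]
hr [ 0.4427 -0.2239]
piv [ 0.5497 -0.2082]
jl [ 0.5896 -0.1968]
jr [ 0.5801 -0.2439]
hl [ 0.4455 -0.1723]
hr [ 0.4374 -0.2345]
top 168
 0.5271 -0.1458 -0.087 3
 0.5331 -0.1561 -0.0998 2
 0.5391 -0.141 -0.088 6
 0.5451 -0.1469 -0.091 11
 0.5511 -0.1465 -0.0974 17
 0.5571 -0.1421 -0.1038 16
 0.5631 -0.1343 -0.1063 13
 0.5691 -0.1333 -0.1088 12
 0.5751 -0.1363 -0.1078 16
 0.5811 -0.1388 -0.1034 21
 0.5871 -0.1413 -0.1024 10
 0.5931 -0.1409 -0.102 9
 0.5991 -0.1434 -0.101 10
 0.6051 -0.1464 -0.0966 11
 0.6111 -0.1489 -0.0961 10
 0.6171 -0.1025 -0.1025 1
scene 188
 0.5284 -0.1478 -0.0871 3
 0.5344 -0.1636 -0.0881 2
 0.5404 -0.1472 -0.0877 6
 0.5464 -0.1582 -0.0892 15
 0.5524 -0.1516 -0.0989 18
 0.5584 -0.1465 -0.102 23
 0.5644 -0.1428 -0.1116 14
 0.5704 -0.1473 -0.1147 17
 0.5764 -0.1455 -0.1092 14
 0.5824 -0.1485 -0.1052 23
 0.5884 -0.1515 -0.1068 10
 0.5944 -0.1527 -0.1028 17
 0.6004 -0.1494 -0.1043 7
 0.6064 -0.1554 -0.1003 9
 0.6124 -0.1521 -0.0983 8
 0.6184 -0.1453 -0.0998 2
```

drive_tool:
  plan:
    - [0, 0, 0, 0, 0, -6.1, 1]
    - [0, 0, 0, 0, 0, -6.1, 1]
    - [-0.0219, -0.0432, 0, 0, 0, 0, 1]
    - [-0.0219, -0.0432, 0, 0, 0, 0, 1]
    - [-0.0219, -0.0432, 0, 0, 0, 0, 1]
    - [-0.0219, -0.0432, 0, 0, 0, 0, 1]
    - [-0.0219, -0.0432, 0, 0, 0, 0, 1]
    - [-0.0219, -0.0432, 0, 0, 0, 0, 1]
    - [-0.0219, -0.0432, 0, 0, 0, 0, 1]
    - [-0.0219, -0.0432, 0, 0, 0, 0, 1]
  newtons: 20

```text
t: 1.45
tcp_pos: [0.3441, 0.2144, 0.2457]
tool_rot: [0.075, 0.997, 0.0, 0.001]
force: [0.1, -0.1, -0.1]
finger_gap: 0.998
gripper_force: 0.0
```

```bash
cat > go.py <<'E'
import sys
from h import *
from scipy.spatial.transform import Rotation as R
s=manip.sense(); r=R.from_quat(s["tool_rot"]); M=r.as_matrix()
t=[float(a) for a in sys.argv[1:4]]; yaw=float(sys.argv[4])  # yaw: heading of pliers x = -tool x
z=[0,0,-1]; x=[-np.cos(yaw),-np.sin(yaw),0]; y=np.cross(z,x)
G=np.stack([x,y,z],1); rv=(r.inv()*R.from_matrix(G)).as_rotvec(degrees=True)
d=np.array(t)-s["tcp_pos"]
print("t",round(s["t"],2),"tcp",s["tcp_pos"].round(4),"turn",rv.round(2),"shift now-axes",(M.T@d).round(4),"shift goal-axes",(G.T@d).round(4))
print("force",s["force"].round(2),"ft",s["ft_torque"].round(3),"gap",round(s["finger_gap"],4),"gf",s["gripper_force"],"q",s["q"].round(2))
E
python3 go.py .481 -.198 .12 -.152
```

```text
t 1.45 tcp [0.3441 0.2144 0.2457] turn [0.03 0.08 0.1 ] shift now-axes [-0.1969 -0.3874  0.1258] shift goal-axes [-0.1978 -0.387   0.1257]
force [ 0.15 -0.05 -0.07] ft [-0.013 -0.025  0.052] gap 0.998 gf 0.0 q [ 0.28  0.23  1.95 -0.    0.96 -1.14]
```

drive_tool:
  plan:
    - [-0.0198, -0.0387, 0.0126, 0, 0, 0, 1]
    - [-0.0198, -0.0387, 0.0126, 0, 0, 0, 1]
    - [-0.0198, -0.0387, 0.0126, 0, 0, 0, 1]
    - [-0.0198, -0.0387, 0.0126, 0, 0, 0, 1]
    - [-0.0198, -0.0387, 0.0126, 0, 0, 0, 1]
    - [-0.0198, -0.0387, 0.0126, 0, 0, 0, 1]
    - [-0.0198, -0.0387, 0.0126, 0, 0, 0, 1]
    - [-0.0198, -0.0387, 0.0126, 0, 0, 0, 1]
    - [-0.0198, -0.0387, 0.0126, 0, 0, 0, 1]
    - [-0.0198, -0.0387, 0.0126, 0, 0, 0, 1]

```text
t: 2.45
tcp_pos: [0.4818, -0.1984, 0.1189]
tool_rot: [0.076, 0.997, -0.0, 0.0]
force: [0.9, -0.3, 0.3]
finger_gap: 1.004
gripper_force: 0.0
```

drive_tool:
  plan:
    - [0, 0, 0.03, 0, 0, 0, 1]
    - [0, 0, 0, 0, 0, 0, 1]
    - [0, 0, 0, 0, 0, 0, 1]

```text
t: 2.75
tcp_pos: [0.4803, -0.1955, 0.0891]
tool_rot: [0.075, 0.997, 0.001, -0.001]
force: [-0.7, 0.2, -0.1]
finger_gap: 1.0
gripper_force: 0.0
```

```bash
python3 go.py .481 -.198 .06 -.152; python3 - <<'E'
from h import *
S=snap("scene"); T=snap("top")
b=(215,190,330,290)
A=cv2.resize(S["image"][b[1]:b[3],b[0]:b[2],::-1],None,fx=4,fy=4,interpolation=cv2.INTER_CUBIC)
B=cv2.resize(T["image"][190:270,265:330,::-1],None,fx=5,fy=5,interpolation=cv2.INTER_CUBIC)
W=np.zeros((400,790,3),np.uint8);W[:,:460]=A;W[:400,465:790]=B;cv2.imwrite("pics/g1.png",W)
E
```

```text
t 2.75 tcp [ 0.4803 -0.1955  0.0891] turn [ 0.08 -0.15  0.07] shift now-axes [-0.0012 -0.0024  0.029 ] shift goal-axes [-0.0011 -0.0024  0.0291]
force [-0.72  0.16 -0.11] ft [-0.038  0.028  0.04 ] gap 1.0004 gf 0.0 q [-0.6   0.63  1.82  0.    0.69 -2.02]
```

View pics/g1.png

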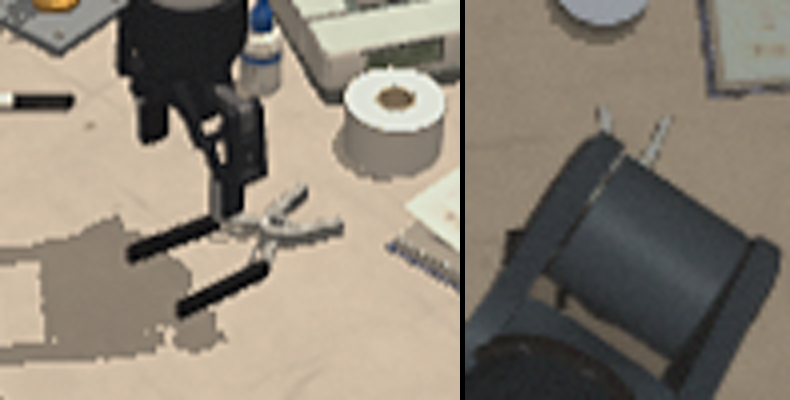

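The picture shows the open fingers above the two sleeves with the jaws sticking out ahead at about (300,210) left panel, and nothing else within the fingers' reach. Descending.

drive_tool:
  plan:
    - [-0.001, -0.0024, 0.025, 0, 0, 0, 1]
    - [0, 0, 0.025, 0, 0, 0, 1]
    - [0, 0, 0.01, 0, 0, 0, 1]
    - [0, 0, 0.007, 0, 0, 0, 1]
    - [0, 0, 0.005, 0, 0, 0, 1]
    - [0, 0, 0, 0, 0, 0, 1]
    - [0, 0, 0, 0, 0, 0, 1]

```text
t: 3.55
tcp_pos: [0.4822, -0.199, 0.0179]
tool_rot: [0.075, 0.997, -0.0, 0.0]
force: [0.3, -0.5, 0.3]
finger_gap: 0.999
gripper_force: 0.0
```

```bash
python3 go.py .481 -.198 .01 -.152; python3 - <<'E'
from h import *
S=snap("scene")
A=cv2.resize(S["image"][215:285,225:325,::-1],None,fx=7,fy=7,interpolation=cv2.INTER_CUBIC)
cv2.imwrite("pics/g2.png",A)
E
```

```text
t 3.55 tcp [ 0.4822 -0.199   0.0179] turn [-0.03  0.06  0.08] shift now-axes [0.0014 0.0008 0.0079] shift goal-axes [0.0014 0.0008 0.0079]
force [ 0.25 -0.48  0.31] ft [-0.039 -0.019  0.032] gap 0.9993 gf 0.0 q [-0.61  0.77  1.84 -0.    0.53 -2.03]
```

View pics/g2.png

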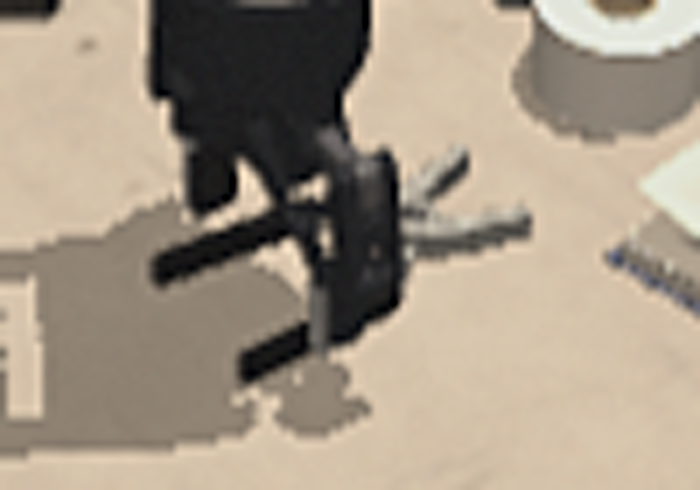

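The near fingertip ends at about (320,350) in the crop, outside the near sleeve, with its shadow close below. I'll cast that ray to get the fingertip height.

```bash
python3 - <<'E'
from h import *
S=snap("scene")
for px in((315/7+225,352/7+215),(330/7+225,352/7+215)):
  for z in(0,.003,.006,.01,.014,.018): print(z,onz(S,*px,z-.002).round(4)[:2],end=" ")
  print()
P=cloud(S)
q=P[P[...,2]>.0].reshape(-1,3); b=(abs(q[:,0]-.475)<.025)&(q[:,1]<-.235)&(q[:,1]>-.262)&(q[:,2]<.05)
for r in sorted(q[b].round(4).tolist(),key=lambda r:r[2])[:25]: print(r)
E
```

```text
0 [ 0.4777 -0.2312] 0.003 [ 0.4757 -0.2334] 0.006 [ 0.4737 -0.2357] 0.01 [ 0.471  -0.2387] 0.014 [ 0.4683 -0.2418] 0.018 [ 0.4656 -0.2448] 
0 [ 0.4821 -0.2351] 0.003 [ 0.4801 -0.2373] 0.006 [ 0.4781 -0.2396] 0.01 [ 0.4753 -0.2426] 0.014 [ 0.4726 -0.2456] 0.018 [ 0.4699 -0.2486] 
[0.4903, -0.2538, 0.0]
[0.4857, -0.2548, 0.0]
[0.4761, -0.2614, 0.0]
[0.4811, -0.2559, 0.0001]
[0.4675, -0.2589, 0.0001]
[0.4504, -0.2539, 0.0002]
[0.4652, -0.2372, 0.0004]
[0.456, -0.2394, 0.0005]
[0.4988, -0.2363, 0.0006]
[0.4761, -0.2371, 0.0007]
[0.4878, -0.2526, 0.0008]
[0.4583, -0.2368, 0.0008]
[0.469, -0.2612, 0.0008]
[0.458, -0.2615, 0.0009]
[0.4892, -0.2388, 0.0011]
[0.4536, -0.2381, 0.0012]
[0.4673, -0.2468, 0.0174]
[0.4643, -0.2462, 0.0189]
[0.4639, -0.2426, 0.0203]
[0.4695, -0.2485, 0.021]
[0.4652, -0.2452, 0.0214]
[0.4662, -0.2522, 0.0221]
[0.472, -0.2536, 0.0231]
[0.4643, -0.2422, 0.0234]
[0.4654, -0.249, 0.024]
```

drive_tool:
  plan:
    - [0.001, 0.0005, 0.004, 0, 0, 0, 1]
    - [0, 0, 0.004, 0, 0, 0, 1]
    - [0, 0, 0, 0, 0, 0, 0.8]
    - [0, 0, 0, 0, 0, 0, 0.8]
    - [0, 0, 0, 0, 0, 0, 0.8]

```text
t: 4.15
tcp_pos: [0.4809, -0.1982, 0.0093]
tool_rot: [0.075, 0.997, 0.0, -0.0]
force: [-0.2, 0.1, -0.5]
finger_gap: 0.898
gripper_force: 0.0
```

drive_tool:
  plan:
    - [0, 0, 0, 0, 0, 0, 0.65]
    - [0, 0, 0, 0, 0, 0, 0.6]
    - [0, 0, 0, 0, 0, 0, 0.55]
    - [0, 0, 0, 0, 0, 0, 0.55]

```text
t: 4.55
tcp_pos: [0.4811, -0.1983, 0.0102]
tool_rot: [0.075, 0.997, -0.0, 0.0]
force: [-1.0, 0.1, 5.1]
finger_gap: 0.776
gripper_force: 7.8
```

```bash
python3 go.py .481 -.198 .01 -.152
```

```text
t 4.55 tcp [ 0.4811 -0.1983  0.0102] turn [-0.03  0.04  0.08] shift now-axes [0.0001 0.0003 0.0002] shift goal-axes [0.0001 0.0003 0.0002]
force [-1.    0.15  5.07] ft [-0.027  0.177 -0.022] gap 0.7762 gf 7.750406563282013 q [-0.61  0.78  1.84 -0.    0.51 -2.03]
```

drive_tool:
  plan:
    - [0, 0, 0, 0, 0, 0, 0.5]
    - [0, 0, 0, 0, 0, 0, 0.5]
    - [0, 0, -0.01, 0, 0, 0, 0.5]
    - [0, 0, -0.015, 0, 0, 0, 0.5]
    - [0, 0, -0.025, 0, 0, 0, 0.5]
    - [0, 0, -0.03, 0, 0, 0, 0.5]
    - [0, 0, -0.03, 0, 0, 0, 0.5]
    - [0, 0, 0, 0, 0, 0, 0.5]
    - [0, 0, 0, 0, 0, 0, 0.5]

```text
t: 5.45
tcp_pos: [0.481, -0.1982, 0.12]
tool_rot: [0.075, 0.997, -0.0, 0.001]
force: [0.1, -0.2, -0.5]
finger_gap: 0.748
gripper_force: 6.6
```

```bash
python3 go.py .481 -.198 .12 -.152; python3 - <<'E'
from h import *
S=snap("scene"); T=snap("top")
A=cv2.resize(S["image"][170:260,215:315,::-1],None,fx=4.5,fy=4.5,interpolation=cv2.INTER_CUBIC)
B=cv2.resize(T["image"][190:270,265:330,::-1],None,fx=5,fy=5,interpolation=cv2.INTER_CUBIC)
W=np.zeros((405,790,3),np.uint8);W[:,:450]=A;W[:400,465:790]=B;cv2.imwrite("pics/g3.png",W)
E
```

```text
t 5.45 tcp [ 0.481  -0.1982  0.12  ] turn [-0.04  0.08  0.07] shift now-axes [0.0001 0.0002 0.    ] shift goal-axes [0.0001 0.0002 0.    ]
force [ 0.08 -0.19 -0.54] ft [-0.008  0.052  0.054] gap 0.7478 gf 6.616949066519737 q [-0.61  0.58  1.81 -0.    0.75 -2.03]
```

View pics/g3.png

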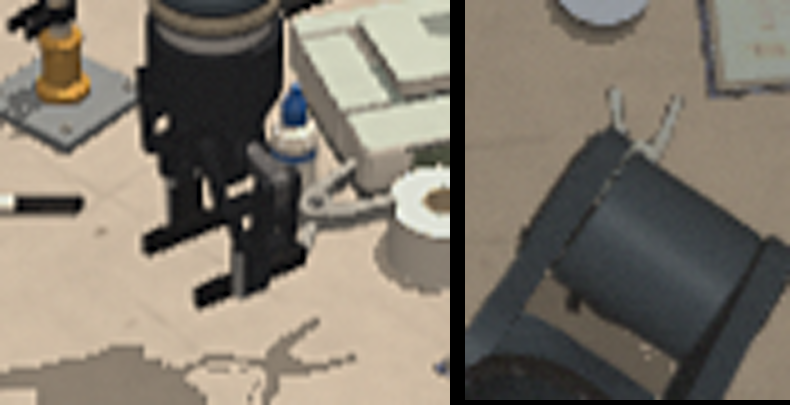

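Pliers are held and level-looking; jaw tips are at about (614,92) and (678,98) in the right (top) panel and (352,163) in the left (scene) panel. I'll measure the jaws' pose relative to the TCP.

```bash
cat > jaws.py <<'E'
from h import *
from scipy.spatial.transform import Rotation as R
# depth points of pliers ahead of the gripper, in held frame: a along -tool x from TCP, b along tool y, c world z - tcp z
def jaws(n,zlo=-.03,zhi=.03,pr=True):
    st=manip.sense(); M=R.from_quat(st["tool_rot"]).as_matrix(); s=snap(n); P=cloud(s)
    L=(P-st["tcp_pos"])@M; L[...,0]*=-1; L[...,2]*=-1
    b=(L[...,0]>.03)&(L[...,0]<.13)&(abs(L[...,1])<.04)&(L[...,2]>zlo)&(L[...,2]<zhi)&(s["z_map"]>0)
    q=L[b]
    for lo in np.arange(.03,.13,.01):
        k=(q[:,0]>=lo)&(q[:,0]<lo+.01)
        if k.any() and pr: 
            y=q[k,1]; print(n,round(lo+.005,3),"y",y.min().round(4),y.max().round(4),"z med",np.median(q[k,2]).round(4),np.percentile(q[k,2],90).round(4),k.sum())
    return q
if __name__=="__main__":
    for n in("scene","top"): q=jaws(n); print(n,"tip",np.sort(q[:,0])[-5:].round(4))
E
python3 jaws.py
```

```text
scene 0.035 y -0.032 0.0254 z med -0.002 0.0012 17
scene 0.045 y -0.0325 -0.0136 z med -0.0034 -0.0015 7
scene 0.055 y -0.0214 -0.0001 z med -0.0046 -0.0003 18
scene 0.065 y -0.0177 0.013 z med -0.0002 0.0039 36
scene 0.075 y -0.0193 0.0135 z med 0.0014 0.0035 38
scene 0.085 y -0.0205 0.0179 z med -0.0005 0.0035 32
scene 0.095 y -0.0218 0.0203 z med -0.0011 0.0023 36
scene 0.105 y -0.0255 0.0225 z med -0.0034 0.0023 34
scene 0.115 y -0.0247 0.0212 z med -0.0024 0.0007 8
scene tip [0.1116 0.1117 0.1118 0.1125 0.113 ]
top 0.035 y 0.0255 0.0255 z med -0.0004 -0.0004 1
top 0.045 y 0.018 0.0232 z med 0.0 0.0033 3
top 0.055 y 0.0129 0.0182 z med 0.0012 0.0032 2
top 0.065 y -0.0118 0.0106 z med 0.0028 0.0036 3
top 0.075 y -0.0139 0.0082 z med 0.0022 0.0046 18
top 0.085 y -0.0165 0.0205 z med 0.0015 0.003 15
top 0.095 y -0.018 0.0218 z med 0.002 0.0044 15
top 0.105 y -0.0227 0.0261 z med 0.002 0.0043 16
top 0.115 y -0.0189 -0.0189 z med -0.0006 -0.0006 1
top tip [0.1086 0.1087 0.1092 0.1093 0.1116]
```

```bash
python3 go.py .418 .0825 .12 .15
```

```text
t 5.65 tcp [ 0.4801 -0.1976  0.1181] turn [  0.1   -0.14 -17.24] shift now-axes [ 0.1035  0.2676 -0.0013] shift goal-axes [ 0.0195  0.2863 -0.0019]
force [-0.12 -0.14 -0.55] ft [-0.019  0.037 -0.011] gap 0.7551 gf 6.618111580610275 q [-0.61  0.58  1.81 -0.    0.75 -2.03]
```

drive_tool:
  plan:
    - [0.02, 0, 0, 0, 0, 0, 0.5]
    - [0.02, 0, 0, 0, 0, -5.75, 0.5]
    - [0.02, 0, 0, 0, 0, -5.75, 0.5]
    - [0, 0, 0, 0, 0, -5.75, 0.5]
    - [-0.005, 0.025, 0, 0, 0, 0, 0.5]
    - [-0.005, 0.04, 0, 0, 0, 0, 0.5]
    - [-0.005, 0.04, 0, 0, 0, 0, 0.5]
    - [-0.005, 0.04, 0, 0, 0, 0, 0.5]
    - [-0.005, 0.04, 0, 0, 0, 0, 0.5]
    - [-0.005, 0.04, 0, 0, 0, 0, 0.5]

```text
t: 6.65
tcp_pos: [0.4167, 0.0373, 0.1184]
tool_rot: [-0.075, 0.997, 0.0, -0.001]
force: [-0.3, -0.4, -0.9]
finger_gap: 0.755
gripper_force: 6.6
```

drive_tool:
  plan:
    - [-0.005, 0.025, 0.01, 0, 0, 0, 0.5]
    - [0, 0.01, 0.01, 0, 0, 0, 0.5]
    - [0, 0, 0.01, 0, 0, 0, 0.5]
    - [0, 0, 0, 0, 0, 0, 0.5]
    - [0, 0, 0, 0, 0, 0, 0.5]

```text
t: 7.15
tcp_pos: [0.4171, 0.0701, 0.0887]
tool_rot: [-0.074, 0.997, 0.0, -0.001]
force: [-0.3, -0.3, -0.6]
finger_gap: 0.751
gripper_force: 6.6
```

```bash
python3 go.py .418 .0825 .087 .15; python3 jaws.py|grep -v "0.0[3-6]5"; python3 - <<'E'
from h import *
S=snap("scene"); T=snap("top")
A=cv2.resize(S["image"][140:220,160:250,::-1],None,fx=5,fy=5,interpolation=cv2.INTER_CUBIC)
B=cv2.resize(T["image"][185:265,180:245,::-1],None,fx=5,fy=5,interpolation=cv2.INTER_CUBIC)
W=np.zeros((400,790,3),np.uint8);W[:,:450]=A;W[:400,465:790]=B;cv2.imwrite("pics/g4.png",W)
E
```

```text
t 7.15 tcp [0.4171 0.0701 0.0887] turn [ 0.01 -0.08 -0.08] shift now-axes [-0.0027  0.0121  0.0017] shift goal-axes [-0.0028  0.0121  0.0017]
force [-0.29 -0.34 -0.59] ft [ 0.02   0.001 -0.024] gap 0.751 gf 6.602568179368973 q [-0.1   0.57  2.06 -0.    0.51 -1.82]
scene 0.075 y -0.0203 0.0116 z med 0.0011 0.0037 24
scene 0.085 y -0.0222 0.0174 z med -0.0006 0.003 27
scene 0.095 y -0.0243 0.0198 z med -0.0019 0.0029 24
scene 0.105 y -0.0276 0.0238 z med -0.0015 0.0028 20
scene 0.115 y -0.0211 0.019 z med -0.004 -0.0008 5
scene tip [0.1101 0.1107 0.1108 0.1112 0.1114]
top 0.075 y -0.0152 0.017 z med 0.0029 0.0052 31
top 0.085 y -0.0174 0.0198 z med 0.0017 0.0051 22
top 0.095 y -0.019 0.0209 z med 0.0026 0.0055 17
top 0.105 y -0.0208 0.026 z med 0.0022 0.0054 16
top 0.115 y -0.0211 0.0216 z med 0.0039 0.0043 4
top tip [0.1089 0.111  0.1112 0.1113 0.1116]
```

View pics/g4.png

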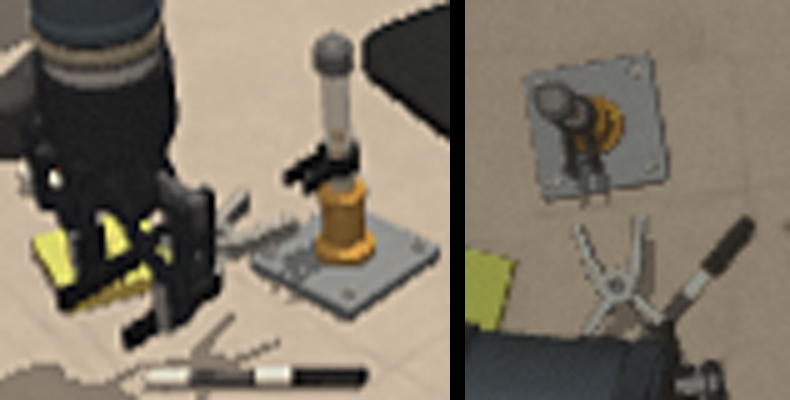

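The picture shows the open jaws just short of the lugs: jaw tips at (578,228) and (640,220) top panel, lugs ending at (585,200)–(603,195), so the jaws need to shift slightly left (+y). I'll measure the lugs in the held frame.

```bash
cat > rel.py <<'E'
from h import *
from scipy.spatial.transform import Rotation as R
for n in("scene","top"):
    st=manip.sense(); M=R.from_quat(st["tool_rot"]).as_matrix(); s=snap(n); P=cloud(s); im=s["image"].astype(int)
    L=(P-st["tcp_pos"])@M; L[...,0]*=-1; L[...,2]*=-1
    w=(P[...,0]>.54)&(P[...,0]<.62)&(P[...,1]>.07)&(P[...,1]<.14)&(P[...,2]>.076)&(P[...,2]<.1)&(im.max(-1)<62)
    q=L[w]; top=q[q[:,2]>np.percentile(q[:,2],25)]
    print(n,"clip z",np.percentile(q[:,2],[10,50,90]).round(4),"tip a",np.sort(q[:,0])[:4].round(4))
    a0=np.sort(q[:,0])[2]
    for lo in np.arange(a0-.003,a0+.05,.007):
        k=(q[:,0]>=lo)&(q[:,0]<lo+.007)
        if k.any(): print("  a",(lo+.0035).round(4),"b",np.sort(q[k,1]).round(4).tolist())
    c=L[(P[...,2]>.15)&(P[...,2]<.18)&(P[...,0]>.57)&(P[...,0]<.62)&(P[...,1]>.08)&(P[...,1]<.13)]
    print("  cap",c.min(0).round(4),c.max(0).round(4),c.mean(0).round(4))
E
python3 rel.py
```

```text
scene clip z [-0.0099 -0.0039 -0.0006] tip a [0.1443 0.1445 0.1468 0.1478]
  a 0.1473 b [-0.0004, 0.0003, 0.0009, 0.0034, 0.0035, 0.0167, 0.0175, 0.0176, 0.0198, 0.0202]
  a 0.1543 b [-0.0014, 0.0002, 0.0025, 0.0036, 0.0037, 0.0079, 0.0126, 0.0128, 0.0147, 0.0171, 0.0183, 0.0203]
  a 0.1613 b [0.0052, 0.0059, 0.0147, 0.0153, 0.017, 0.0183, 0.0192]
  a 0.1683 b [0.0009, 0.0025, 0.0034, 0.005, 0.0052, 0.0065, 0.0069, 0.0074, 0.0077, 0.0114, 0.0156, 0.0162, 0.0169, 0.0178, 0.0201]
  a 0.1753 b [-0.0032, 0.0001, 0.0004, 0.001, 0.001, 0.0013, 0.0028, 0.0048, 0.0059, 0.0131, 0.0159, 0.0182, 0.0183]
  a 0.1823 b [-0.0059, -0.0039, 0.0004, 0.0006, 0.0026, 0.0047, 0.0239, 0.0252]
  a 0.1893 b [0.0003, 0.003]
  a 0.1963 b [0.0038, 0.0093, 0.01]
  cap [ 0.1707 -0.0027  0.0604] [0.1936 0.02   0.0826] [0.1805 0.0074 0.0718]
top clip z [-0.0073 -0.0008  0.0024] tip a [0.1454 0.1459 0.1476 0.148 ]
  a 0.1481 b [0.003, 0.0038, 0.0054, 0.0062, 0.0184, 0.0194, 0.0202, 0.0224, 0.0225]
  a 0.1551 b [0.0039, 0.0047, 0.0054, 0.0059, 0.01, 0.0101, 0.0131, 0.0181, 0.0197, 0.0216, 0.0227]
  a 0.1621 b [0.0049, 0.0053, 0.0074, 0.0079, 0.0088, 0.0156, 0.0182, 0.0189, 0.0209, 0.0213]
  a 0.1691 b [0.0041, 0.0062, 0.0076, 0.0182, 0.0183, 0.0201, 0.0202]
  a 0.1761 b [0.0024, 0.0039, 0.0057, 0.006, 0.0093, 0.0103, 0.012, 0.0151, 0.0166, 0.0167, 0.0194, 0.0224]
  a 0.1831 b [0.001, 0.0016, 0.0044, 0.0055]
  a 0.1901 b [0.0021, 0.0033, 0.0035, 0.0076]
  a 0.1971 b [0.0063, 0.0099]
  cap [0.1729 0.0004 0.0617] [0.1969 0.0238 0.0839] [0.1838 0.0114 0.0772]
```

drive_tool:
  plan:
    - [0, 0.006, 0.001, 0, 0, 0, 0.5]
    - [0, 0.0055, 0.001, 0, 0, 0, 0.5]
    - [0, 0, 0, 0, 0, 0, 0.5]
    - [-0.01, 0, 0, 0, 0, 0, 0.5]
    - [-0.012, 0, 0, 0, 0, 0, 0.5]
    - [0, 0, 0, 0, 0, 0, 0.5]
    - [0, 0, 0, 0, 0, 0, 0.5]

```text
t: 8.15
tcp_pos: [0.4379, 0.0858, 0.0873]
tool_rot: [-0.075, 0.997, -0.0, 0.0]
force: [-0.5, -0.0, -0.8]
finger_gap: 0.751
gripper_force: 6.6
```

```bash
python3 go.py .467 .09 .087 .15; python3 jaws.py|grep -v "0.0[3-7]5"; python3 rel.py | grep -A2 -E "scene|top|cap"
```

```text
t 8.15 tcp [0.4379 0.0858 0.0873] turn [-0.01  0.03  0.02] shift now-axes [-0.0294 -0.0002  0.0003] shift goal-axes [-0.0294 -0.0002  0.0003]
force [-0.54 -0.03 -0.77] ft [0.023 0.026 0.002] gap 0.751 gf 6.610671132802963 q [-0.06  0.59  2.01 -0.    0.55 -1.78]
scene 0.085 y -0.0205 0.0146 z med -0.0015 0.0011 23
scene 0.095 y -0.0259 0.0188 z med -0.002 0.0021 24
scene 0.105 y -0.027 0.0254 z med -0.0021 0.0031 25
scene 0.115 y -0.0222 -0.0195 z med -0.0065 -0.0036 4
scene 0.125 y -0.0116 0.0066 z med -0.0043 0.0003 19
scene tip [0.1283 0.1284 0.1286 0.1292 0.1295]
top 0.085 y -0.0166 0.0205 z med 0.0021 0.006 20
top 0.095 y -0.0188 0.0217 z med 0.0006 0.0029 15
top 0.105 y -0.0219 0.0242 z med 0.0013 0.0054 17
top 0.115 y -0.0199 0.0229 z med 0.0011 0.0018 4
top 0.125 y -0.0095 0.011 z med 0.0006 0.0044 11
top tip [0.1266 0.127  0.1292 0.1293 0.1297]
scene clip z [-0.0069 -0.0015  0.002 ] tip a [0.109  0.1196 0.1237 0.125 ]
  a 0.1242 b [-0.0161, -0.0151, -0.0105, -0.0104, -0.0088, 0.0005, 0.0024, 0.0067, 0.0079]
  a 0.1312 b [-0.0114, -0.0111, -0.0104, -0.0076, 0.0022, 0.0053, 0.0061, 0.0072]
--
  cap [ 0.1493 -0.0162  0.0632] [0.1726 0.0067 0.0854] [ 0.1585 -0.0064  0.0746]
top clip z [-0.0039  0.0011  0.0044] tip a [0.1248 0.1265 0.1267 0.1269]
  a 0.1272 b [-0.0096, -0.0092, -0.0071, -0.0065, 0.006, 0.0075, 0.0077, 0.0104, 0.0109]
  a 0.1342 b [-0.009, -0.0071, -0.0067, -0.0059, -0.0024, 0.0007, 0.0062, 0.0067, 0.009, 0.0096]
--
  cap [ 0.1523 -0.0115  0.0647] [0.1755 0.0112 0.0876] [ 0.1627 -0.0012  0.0805]
```

Lugs and jaws are aligned within 1 mm (both views); going in by 31 mm.

drive_tool:
  plan:
    - [-0.008, 0, 0, 0, 0, 0, 0.5]
    - [-0.008, 0, 0, 0, 0, 0, 0.5]
    - [-0.008, 0, 0, 0, 0, 0, 0.5]
    - [-0.007, 0, 0, 0, 0, 0, 0.5]
    - [0, 0, 0, 0, 0, 0, 0.5]
    - [0, 0, 0, 0, 0, 0, 0.5]

```text
t: 8.95
tcp_pos: [0.4677, 0.0905, 0.0872]
tool_rot: [-0.075, 0.997, 0.0, -0.0]
force: [-0.1, -0.0, -0.7]
finger_gap: 0.751
gripper_force: 6.6
```

```bash
python3 go.py .4685 .09 .087 .15; python3 - <<'E'
from h import *
S=snap("scene"); T=snap("top")
A=cv2.resize(S["image"][145:195,190:240,::-1],None,fx=8,fy=8,interpolation=cv2.INTER_CUBIC)
B=cv2.resize(T["image"][190:240,185:233,::-1],None,fx=8,fy=8,interpolation=cv2.INTER_CUBIC)
W=np.hstack([A,B]);cv2.imwrite("pics/g5.png",W)
E
```

```text
t 8.95 tcp [0.4677 0.0905 0.0872] turn [ 0.   -0.03  0.02] shift now-axes [-0.0007 -0.0006  0.0002] shift goal-axes [-0.0007 -0.0006  0.0002]
force [-0.05 -0.05 -0.65] ft [0.013 0.045 0.021] gap 0.751 gf 6.610180512070656 q [-0.04  0.61  1.93 -0.    0.6  -1.77]
```

View pics/g5.png

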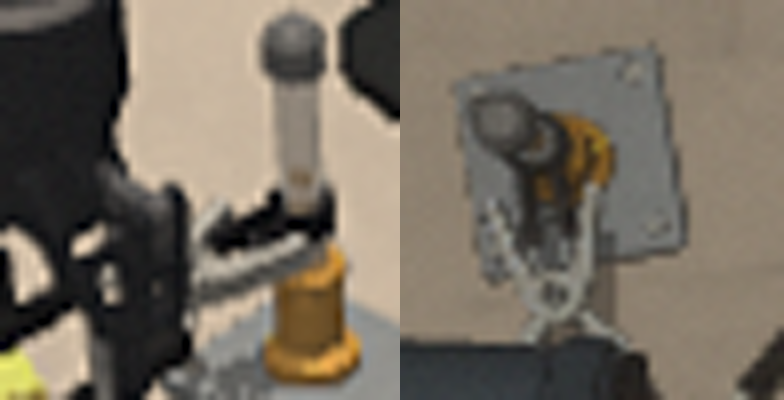

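The jaws straddle both lugs symmetrically (top panel: tips at (492,205) and (592,190), lugs between). Starting to squeeze, still clear of contact.

drive_tool:
  plan:
    - [0, 0, 0, 0, 0, 0, 0.45]
    - [0, 0, 0, 0, 0, 0, 0.4]
    - [0, 0, 0, 0, 0, 0, 0.35]
    - [0, 0, 0, 0, 0, 0, 0.3]
    - [0, 0, 0, 0, 0, 0, 0.3]
    - [0, 0, 0, 0, 0, 0, 0.3]
  newtons: 20

```text
t: 9.65
tcp_pos: [0.4676, 0.0904, 0.0873]
tool_rot: [-0.075, 0.997, -0.0, -0.0]
force: [0.1, -0.2, -0.5]
finger_gap: 0.653
gripper_force: 8.3
```

```bash
python3 go.py .4677 .0905 .087 .15;  python3 jaws.py
```

```text
t 9.65 tcp [0.4676 0.0904 0.0873] turn [ 0.   -0.02  0.  ] shift now-axes [-0.0001  0.0001  0.0003] shift goal-axes [-0.0001  0.0001  0.0003]
force [ 0.08 -0.2  -0.54] ft [-0.181  0.08  -0.081] gap 0.6534 gf 8.313378294697031 q [-0.04  0.61  1.93 -0.    0.6  -1.77]
scene 0.035 y -0.0306 0.0279 z med -0.0079 0.0011 14
scene 0.045 y -0.0297 0.0229 z med -0.0036 -0.0003 10
scene 0.055 y -0.0169 -0.0115 z med -0.0093 -0.0005 4
scene 0.065 y -0.0128 -0.0041 z med -0.0046 0.0007 13
scene 0.075 y -0.0199 0.0097 z med -0.0015 0.0006 25
scene 0.085 y -0.021 0.0154 z med -0.0031 0.0006 23
scene 0.095 y -0.0233 0.0174 z med -0.0017 0.0008 32
scene 0.105 y -0.0235 0.0184 z med -0.0015 0.0014 31
scene 0.115 y -0.0237 0.024 z med -0.0017 0.0016 24
scene 0.125 y -0.0187 0.0126 z med 0.002 0.0233 58
scene tip [0.1293 0.1293 0.1294 0.1297 0.1297]
top 0.035 y -0.028 -0.0241 z med 0.0005 0.0057 8
top 0.045 y -0.0207 -0.0199 z med -0.0069 -0.006 2
top 0.055 y -0.0181 0.0171 z med -0.0039 0.003 22
top 0.065 y -0.0093 0.0114 z med 0.0008 0.0039 23
top 0.075 y -0.0124 0.0167 z med 0.0013 0.0035 28
top 0.085 y -0.0161 0.0191 z med -0.0006 0.0026 25
top 0.095 y -0.0163 0.0198 z med 0.0009 0.0042 23
top 0.105 y -0.0188 0.02 z med 0.001 0.0035 35
top 0.115 y -0.0188 0.0221 z med -0.001 0.004 25
top 0.125 y -0.0124 0.0129 z med 0.0027 0.0121 26
top tip [0.128  0.128  0.1283 0.1286 0.1294]
```

drive_tool:
  plan:
    - [0, 0, -0.001, 0, 0, 0, 0.3]
    - [0, 0, -0.001, 0, 0, 0, 0.28]
    - [0, 0, 0, 0, 0, 0, 0.28]

```text
t: 10.05
tcp_pos: [0.4679, 0.0905, 0.0895]
tool_rot: [-0.075, 0.997, -0.0, 0.0]
force: [-1.4, -1.8, -0.2]
finger_gap: 0.64
gripper_force: 8.3
```

drive_tool:
  plan:
    - [0, 0, -0.0003, 0, 0, 0, 0.26]
    - [0, 0, 0, 0, 0, 0, 0.26]
    - [0, 0, 0, 0, 0, 0, 0.26]

```text
t: 10.35
tcp_pos: [0.4677, 0.0905, 0.0896]
tool_rot: [-0.075, 0.997, 0.0, -0.0]
force: [-0.5, -1.0, -1.2]
finger_gap: 0.631
gripper_force: 8.6
```

drive_tool:
  plan:
    - [0, 0, -0.0003, 0, 0, 0, 0.24]
    - [0, 0, 0, 0, 0, 0, 0.24]
    - [0, 0, 0, 0, 0, 0, 0.24]

```text
t: 10.65
tcp_pos: [0.4675, 0.0905, 0.0899]
tool_rot: [-0.075, 0.997, 0.0, -0.0]
force: [-1.6, -0.9, -0.7]
finger_gap: 0.623
gripper_force: 9.3
```

drive_tool:
  plan:
    - [0, 0, -0.0003, 0, 0, 0, 0.22]
    - [0, 0, 0, 0, 0, 0, 0.22]
    - [0, 0, 0, 0, 0, 0, 0.22]

```text
t: 10.95
tcp_pos: [0.4673, 0.0905, 0.0901]
tool_rot: [-0.075, 0.997, 0.0, -0.0]
force: [-2.2, -0.8, -1.2]
finger_gap: 0.611
gripper_force: 10.2
```

```bash
python3 go.py .4677 .0905 .087 .15
```

```text
t 10.95 tcp [0.4673 0.0905 0.0901] turn [ 0.01 -0.05  0.01] shift now-axes [-0.0004 -0.      0.0031] shift goal-axes [-0.0004 -0.      0.0031]
force [-2.22 -0.8  -1.19] ft [-0.222  0.375 -0.134] gap 0.6114 gf 10.220179179273146 q [-0.04  0.6   1.93 -0.    0.61 -1.77]
```

drive_tool:
  plan:
    - [0, 0, -0.0003, 0, 0, 0, 0.2]
    - [0, 0, 0, 0, 0, 0, 0.2]
    - [0, 0, 0, 0, 0, 0, 0.2]

```text
t: 11.25
tcp_pos: [0.4671, 0.0905, 0.0904]
tool_rot: [-0.075, 0.997, 0.0, -0.001]
force: [-3.2, -1.7, -1.0]
finger_gap: 0.599
gripper_force: 11.3
```

drive_tool:
  plan:
    - [0, 0, -0.0003, 0, 0, 0, 0.18]
    - [0, 0, 0, 0, 0, 0, 0.18]
    - [0, 0, 0, 0, 0, 0, 0.18]

```text
t: 11.55
tcp_pos: [0.4669, 0.0905, 0.0907]
tool_rot: [-0.075, 0.997, 0.0, -0.001]
force: [-4.5, -2.2, -1.2]
finger_gap: 0.594
gripper_force: 12.4
```

```bash
python3 go.py .4677 .0905 .087 .15; python3 jaws.py | grep -E " 0.(08|09|10|11)"
```

```text
t 11.55 tcp [0.4669 0.0905 0.0907] turn [ 0.02 -0.1   0.02] shift now-axes [-0.0008 -0.0001  0.0037] shift goal-axes [-0.0007 -0.0001  0.0037]
force [-4.48 -2.24 -1.17] ft [-0.369  0.741 -0.151] gap 0.5945 gf 12.431905932908194 q [-0.04  0.6   1.93 -0.    0.61 -1.77]
scene 0.085 y -0.0198 0.0135 z med -0.0044 -0.0013 21
scene 0.095 y -0.0194 0.0129 z med -0.0051 -0.0014 29
scene 0.105 y -0.0227 0.0173 z med -0.0044 -0.0006 34
scene 0.115 y -0.0212 0.0164 z med -0.0043 -0.0014 19
top 0.085 y -0.0148 0.0186 z med -0.0014 0.0007 22
top 0.095 y -0.0162 0.0187 z med -0.0034 -0.0005 24
top 0.105 y -0.0173 0.0201 z med -0.0032 -0.0012 32
top 0.115 y -0.0179 0.0217 z med -0.0034 0.0016 27
```

drive_tool:
  plan:
    - [0, 0, -0.0006, 0, 0, 0, 0.165]
    - [0, 0, 0, 0, 0, 0, 0.165]
    - [0, 0, 0, 0, 0, 0, 0.165]

```text
t: 11.95
tcp_pos: [0.4668, 0.0905, 0.0912]
tool_rot: [-0.075, 0.997, 0.0, -0.001]
force: [-4.9, -1.5, -0.6]
finger_gap: 0.584
gripper_force: 12.7
```

drive_tool:
  plan:
    - [0, 0, -0.0005, 0, 0, 0, 0.15]
    - [0, 0, 0, 0, 0, 0, 0.15]
    - [0, 0, 0, 0, 0, 0, 0.15]

```text
t: 12.25
tcp_pos: [0.4666, 0.0905, 0.0917]
tool_rot: [-0.075, 0.997, 0.0, -0.001]
force: [-5.2, -2.0, -0.3]
finger_gap: 0.573
gripper_force: 12.7
```

```bash
python3 go.py .4677 .0905 .087 .15
```

```text
t 12.25 tcp [0.4666 0.0905 0.0917] turn [ 0.02 -0.15  0.02] shift now-axes [-0.0011 -0.0001  0.0047] shift goal-axes [-0.0011 -0.0001  0.0047]
force [-5.24 -2.05 -0.26] ft [-0.362  0.847 -0.143] gap 0.573 gf 12.657179687084863 q [-0.04  0.6   1.93 -0.    0.62 -1.76]
```

drive_tool:
  plan:
    - [0, 0, -0.0004, 0, 0, 0, 0.13]
    - [0, 0, 0, 0, 0, 0, 0.13]
    - [0, 0, 0, 0, 0, 0, 0.13]

```text
t: 12.55
tcp_pos: [0.4664, 0.0905, 0.092]
tool_rot: [-0.075, 0.997, 0.0, -0.002]
force: [-5.3, -1.9, -0.1]
finger_gap: 0.57
gripper_force: 12.7
```

drive_tool:
  plan:
    - [0, 0, -0.0004, 0, 0, 0, 0.11]
    - [0, 0, 0, 0, 0, 0, 0.11]
    - [0, 0, 0, 0, 0, 0, 0.11]

```text
t: 12.85
tcp_pos: [0.4661, 0.0905, 0.0924]
tool_rot: [-0.075, 0.997, 0.0, -0.002]
force: [-5.3, -2.6, -1.4]
finger_gap: 0.557
gripper_force: 12.7
```

drive_tool:
  plan:
    - [0, 0, -0.0004, 0, 0, 0, 0.09]
    - [0, 0, 0, 0, 0, 0, 0.09]
    - [0, 0, 0, 0, 0, 0, 0.09]

```text
t: 13.15
tcp_pos: [0.4659, 0.0905, 0.0928]
tool_rot: [-0.075, 0.997, 0.0, -0.002]
force: [-6.5, -2.6, -1.4]
finger_gap: 0.551
gripper_force: 12.6
```

```bash
python3 go.py .4677 .0905 .087 .15; python3 jaws.py | grep -E " 0.(08|09|10|11)"
```

```text
t 13.15 tcp [0.4659 0.0905 0.0928] turn [ 0.04 -0.23  0.02] shift now-axes [-0.0018 -0.0003  0.0058] shift goal-axes [-0.0017 -0.0003  0.0058]
force [-6.49 -2.6  -1.35] ft [-0.413  1.033 -0.105] gap 0.5507 gf 12.570191108970903 q [-0.04  0.6   1.93 -0.    0.62 -1.76]
scene 0.085 y -0.0188 0.0129 z med -0.0057 -0.0034 22
scene 0.095 y -0.0197 0.0137 z med -0.0086 -0.0045 28
scene 0.105 y -0.0194 0.0161 z med -0.0065 -0.0031 28
scene 0.115 y -0.0198 0.0195 z med -0.0072 -0.004 28
top 0.085 y -0.0147 0.0181 z med -0.0044 -0.0011 25
top 0.095 y -0.0147 0.0182 z med -0.0053 -0.0004 25
top 0.105 y -0.0155 0.0186 z med -0.0039 -0.0002 30
top 0.115 y -0.0163 0.0188 z med -0.0048 -0.002 28
```

drive_tool:
  plan:
    - [0, 0, -0.0004, 0, 0, 0, 0.07]
    - [0, 0, 0, 0, 0, 0, 0.07]
    - [0, 0, 0, 0, 0, 0, 0.07]

```text
t: 13.55
tcp_pos: [0.4657, 0.0905, 0.0931]
tool_rot: [-0.075, 0.997, 0.0, -0.002]
force: [-6.0, -2.2, -0.8]
finger_gap: 0.536
gripper_force: 12.5
```

drive_tool:
  plan:
    - [0, 0, -0.0004, 0, 0, 0, 0.05]
    - [0, 0, 0, 0, 0, 0, 0.05]
    - [0, 0, 0, 0, 0, 0, 0.05]

```text
t: 13.85
tcp_pos: [0.4656, 0.0905, 0.0935]
tool_rot: [-0.075, 0.997, 0.0, -0.002]
force: [-5.2, -2.6, -0.7]
finger_gap: 0.525
gripper_force: 12.4
```

drive_tool:
  plan:
    - [0, 0, -0.0004, 0, 0, 0, 0.03]
    - [0, 0, 0, 0, 0, 0, 0.03]
    - [0, 0, 0, 0, 0, 0, 0.03]

```text
t: 14.15
tcp_pos: [0.4654, 0.0905, 0.0938]
tool_rot: [-0.075, 0.997, 0.0, -0.003]
force: [-6.0, -3.0, -1.4]
finger_gap: 0.515
gripper_force: 12.3
```

```bash
python3 go.py .4677 .0905 .087 .15; python3 jaws.py | grep -E " 0.(08|09|10|11|12)"
```

```text
t 14.15 tcp [0.4654 0.0905 0.0938] turn [ 0.05 -0.3   0.02] shift now-axes [-0.0023 -0.0004  0.0068] shift goal-axes [-0.0023 -0.0004  0.0068]
force [-5.96 -3.   -1.43] ft [-0.394  1.167 -0.17 ] gap 0.515 gf 12.31925611384213 q [-0.04  0.59  1.93 -0.    0.62 -1.77]
scene 0.085 y -0.0204 0.0173 z med -0.0073 -0.0048 23
scene 0.095 y -0.0173 0.0197 z med -0.0086 -0.0043 26
scene 0.105 y -0.0193 0.0153 z med -0.0086 -0.0046 27
scene 0.115 y -0.0227 0.0155 z med -0.0078 -0.0043 27
scene 0.125 y -0.0155 0.0124 z med 0.0025 0.0258 55
scene tip [0.1295 0.1296 0.1298 0.1299 0.1299]
top 0.085 y -0.0143 0.0161 z med -0.004 -0.0008 25
top 0.095 y -0.0144 0.0183 z med -0.006 -0.0014 26
top 0.105 y -0.0147 0.0164 z med -0.0048 -0.0024 29
top 0.115 y -0.0152 0.0185 z med -0.0042 -0.0008 26
top 0.125 y -0.0133 0.0125 z med -0.0053 0.0242 25
top tip [0.128  0.1282 0.1285 0.1288 0.1299]
```

drive_tool:
  plan:
    - [0, 0, -0.0004, 0, 0, 0, 0.01]
    - [0, 0, 0, 0, 0, 0, 0.01]
    - [0, 0, 0, 0, 0, 0, 0.01]

```text
t: 14.55
tcp_pos: [0.4652, 0.0905, 0.0942]
tool_rot: [-0.075, 0.997, 0.0, -0.003]
force: [-6.6, -3.2, -1.8]
finger_gap: 0.507
gripper_force: 12.2
```

drive_tool:
  plan:
    - [0, 0, -0.0003, 0, 0, 0, -0.01]
    - [0, 0, 0, 0, 0, 0, -0.01]
    - [0, 0, 0, 0, 0, 0, -0.01]

```text
t: 14.85
tcp_pos: [0.465, 0.0905, 0.0945]
tool_rot: [-0.075, 0.997, 0.0, -0.003]
force: [-7.4, -2.4, -1.5]
finger_gap: 0.492
gripper_force: 12.1
```

drive_tool:
  plan:
    - [0, 0, -0.0003, 0, 0, 0, -0.03]
    - [0, 0, 0, 0, 0, 0, -0.03]
    - [0, 0, 0, 0, 0, 0, -0.03]

```text
t: 15.15
tcp_pos: [0.4649, 0.0905, 0.0948]
tool_rot: [-0.075, 0.997, 0.0, -0.003]
force: [-7.6, -3.1, -0.2]
finger_gap: 0.49
gripper_force: 12.0
```

drive_tool:
  plan:
    - [0, 0, -0.0003, 0, 0, 0, -0.05]
    - [0, 0, 0, 0, 0, 0, -0.05]
    - [0, 0, 0, 0, 0, 0, -0.05]

```text
t: 15.45
tcp_pos: [0.4647, 0.0905, 0.095]
tool_rot: [-0.075, 0.997, 0.0, -0.003]
force: [-6.9, -2.3, -1.8]
finger_gap: 0.478
gripper_force: 11.9
```

drive_tool:
  plan:
    - [0, 0, -0.0003, 0, 0, 0, -0.07]
    - [0, 0, 0, 0, 0, 0, -0.07]
    - [0, 0, 0, 0, 0, 0, -0.07]

```text
t: 15.75
tcp_pos: [0.4645, 0.0905, 0.0953]
tool_rot: [-0.075, 0.997, 0.0, -0.004]
force: [-7.7, -2.3, -1.2]
finger_gap: 0.468
gripper_force: 11.7
```

```bash
python3 go.py .4677 .0905 .087 .15; python3 jaws.py | grep -E " 0.(08|09|10|11|12)"; python3 - <<'E'
from h import *
S=snap("scene"); T=snap("top")
A=cv2.resize(S["image"][145:195,190:240,::-1],None,fx=8,fy=8,interpolation=cv2.INTER_CUBIC)
B=cv2.resize(T["image"][190:240,185:233,::-1],None,fx=8,fy=8,interpolation=cv2.INTER_CUBIC)
cv2.imwrite("pics/g6.png",np.hstack([A,B]))
E
```

```text
t 15.75 tcp [0.4645 0.0905 0.0953] turn [ 0.06 -0.41  0.02] shift now-axes [-0.0032 -0.0005  0.0083] shift goal-axes [-0.0032 -0.0005  0.0083]
force [-7.73 -2.29 -1.15] ft [-0.392  1.323 -0.174] gap 0.4675 gf 11.738635160727426 q [-0.04  0.59  1.93 -0.    0.63 -1.76]
scene 0.085 y -0.0173 0.0091 z med -0.008 -0.0037 17
scene 0.095 y -0.0173 0.0153 z med -0.0097 -0.0059 23
scene 0.105 y -0.0177 0.0172 z med -0.009 -0.0068 26
scene 0.115 y -0.0179 0.0146 z med -0.0083 -0.0057 25
scene 0.125 y -0.0159 0.0063 z med 0.0055 0.0259 39
scene tip [0.1286 0.129  0.1297 0.1297 0.1299]
top 0.085 y -0.0143 0.0158 z med -0.0071 -0.0042 27
top 0.095 y -0.0147 0.0168 z med -0.0057 -0.0018 22
top 0.105 y -0.0133 0.0161 z med -0.0072 -0.0041 30
top 0.115 y -0.0149 0.0158 z med -0.0062 -0.0019 28
top 0.125 y -0.01 0.0099 z med -0.0047 0.0222 23
top tip [0.1286 0.1288 0.1289 0.1292 0.1294]
```

View pics/g6.png

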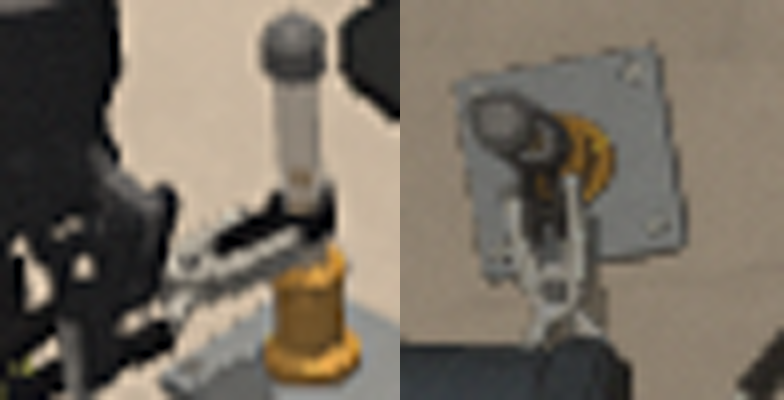

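The picture shows both jaws lying against the lugs (tips (515,205) and (572,185) in the top panel) at the right height. No click yet; squeezing on.

drive_tool:
  plan:
    - [-0.0005, 0, -0.0003, 0, 0, 0, -0.09]
    - [0, 0, 0, 0, 0, 0, -0.09]
    - [0, 0, 0, 0, 0, 0, -0.09]

```text
t: 16.25
tcp_pos: [0.4644, 0.0906, 0.0955]
tool_rot: [-0.075, 0.997, 0.0, -0.004]
force: [-8.9, -2.0, -0.3]
finger_gap: 0.456
gripper_force: 11.8
```

drive_tool:
  plan:
    - [-0.0005, 0, -0.0003, 0, 0, 0, -0.11]
    - [0, 0, 0, 0, 0, 0, -0.11]
    - [0, 0, 0, 0, 0, 0, -0.11]

```text
t: 16.55
tcp_pos: [0.4642, 0.0907, 0.0957]
tool_rot: [-0.075, 0.997, 0.0, -0.005]
force: [-9.0, -3.2, -0.7]
finger_gap: 0.446
gripper_force: 11.9
```

drive_tool:
  plan:
    - [-0.0005, 0, -0.0003, 0, 0, 0, -0.13]
    - [0, 0, 0, 0, 0, 0, -0.13]
    - [0, 0, 0, 0, 0, 0, -0.13]

```text
t: 16.85
tcp_pos: [0.464, 0.0908, 0.0959]
tool_rot: [-0.075, 0.997, 0.0, -0.006]
force: [-10.2, -3.7, -1.8]
finger_gap: 0.437
gripper_force: 12.0
```

The backward force on the tool is growing (10 N), so I'll check whether the jaw tips have slid forward towards the ring.

```bash
python3 go.py .4677 .0905 .087 .15; python3 - <<'E'
from h import *
from scipy.spatial.transform import Rotation as R
for n in("scene","top"):
    st=manip.sense(); M=R.from_quat(st["tool_rot"]).as_matrix(); s=snap(n); P=cloud(s); im=s["image"].astype(int)
    L=(P-st["tcp_pos"])@M; L[...,0]*=-1; L[...,2]*=-1
    sat=im.max(-1)-im.min(-1)
    w=(L[...,0]>.06)&(L[...,0]<.15)&(abs(L[...,1])<.025)&(abs(L[...,2]+.005)<.012)
    steel=w&(im.max(-1)>85)&(sat<35)
    q=L[steel]
    for sg in(-1,1):
        k=q[q[:,1]*sg>0]; print(n,"steel tips side",sg,np.sort(k[:,0])[-5:].round(4), k[np.argsort(k[:,0])[-3:],1].round(4))
    d=L[w&(im.max(-1)<60)]; print("  dark a",np.sort(d[:,0])[:3].round(4),np.sort(d[:,0])[-3:].round(4))
    c=L[(P[...,2]>.15)&(P[...,2]<.18)&(P[...,0]>.57)&(P[...,0]<.62)&(P[...,1]>.08)&(P[...,1]<.13)]
    print("  cap",(c.min(0)/2+c.max(0)/2).round(4))
    for lo in np.arange(.06,.13,.01):
        k=(q[:,0]>=lo)&(q[:,0]<lo+.01)
        if k.any(): print("   ",round(lo+.005,3),q[k,1].min().round(4),q[k,1].max().round(4))
E
```

```text
t 16.85 tcp [0.464  0.0908 0.0959] turn [ 0.1  -0.65  0.03] shift now-axes [-0.0037 -0.0008  0.0088] shift goal-axes [-0.0036 -0.0008  0.0089]
force [-10.17  -3.68  -1.8 ] ft [-0.504  1.674 -0.243] gap 0.4372 gf 11.962155466899276 q [-0.04  0.59  1.93 -0.    0.64 -1.76]
scene steel tips side -1 [0.1355 0.1367 0.138  0.1382 0.1488] [-0.0159 -0.0082 -0.0019]
scene steel tips side 1 [0.1202 0.1214 0.1286 0.1286 0.1301] [0.0096 0.0001 0.0019]
  dark a [0.0948 0.0971 0.0973] [0.1455 0.1474 0.1487]
  cap [ 0.1329 -0.0034  0.0668]
    0.065 -0.0156 0.0067
    0.075 -0.014 0.0117
    0.085 -0.0155 0.0131
    0.095 -0.0155 0.0126
    0.105 -0.0164 0.0144
    0.115 -0.0182 0.0143
    0.125 -0.0087 0.016
    0.135 -0.0159 0.0019
top steel tips side -1 [0.1132 0.1158 0.1162 0.119  0.1193] [-0.0087 -0.0096 -0.012 ]
top steel tips side 1 [0.1127 0.1135 0.1162 0.1164 0.1193] [0.0114 0.0142 0.0132]
  dark a [0.0968 0.0987 0.099 ] [0.1427 0.1432 0.1468]
  cap [ 0.135  -0.0008  0.07  ]
    0.065 -0.0073 0.0109
    0.075 -0.011 0.0124
    0.085 -0.0118 0.0152
    0.095 -0.0128 0.0143
    0.105 -0.0108 0.0167
    0.115 -0.012 0.0155
```

The jaw tips have slid about 6 mm forward in the grip and now bear on the clip ring. I'll ease the tool back to relieve that before squeezing on.

drive_tool:
  plan:
    - [0.001, 0, 0, 0, 0, 0, -0.13]
    - [0.001, 0, 0, 0, 0, 0, -0.13]
    - [0, 0, 0, 0, 0, 0, -0.13]

```text
t: 17.25
tcp_pos: [0.464, 0.0905, 0.0962]
tool_rot: [-0.075, 0.997, 0.0, -0.004]
force: [-7.6, -2.9, -1.5]
finger_gap: 0.438
gripper_force: 11.0
```

drive_tool:
  plan:
    - [0.001, 0, 0, 0, 0, 0, -0.13]
    - [0.001, 0, 0, 0, 0, 0, -0.13]
    - [0, 0, 0, 0, 0, 0, -0.13]

```text
t: 17.55
tcp_pos: [0.4639, 0.0903, 0.0965]
tool_rot: [-0.075, 0.997, 0.0, -0.001]
force: [-5.0, -1.2, -1.6]
finger_gap: 0.437
gripper_force: 10.2
```

drive_tool:
  plan:
    - [0.001, 0, 0, 0, 0, 0, -0.13]
    - [0.001, 0, 0, 0, 0, 0, -0.13]
    - [0, 0, 0, 0, 0, 0, -0.13]

```text
t: 17.85
tcp_pos: [0.4637, 0.0899, 0.0969]
tool_rot: [-0.075, 0.997, 0.0, 0.0]
force: [-3.4, -0.1, -1.7]
finger_gap: 0.439
gripper_force: 9.3
```

drive_tool:
  plan:
    - [0.001, 0, 0, 0, 0, 0, -0.13]
    - [0.001, 0, 0, 0, 0, 0, -0.13]
    - [0, 0, 0, 0, 0, 0, -0.13]

```text
t: 18.15
tcp_pos: [0.4633, 0.0894, 0.0972]
tool_rot: [-0.075, 0.997, -0.0, 0.002]
force: [-0.2, 0.0, -1.6]
finger_gap: 0.44
gripper_force: 8.3
```

drive_tool:
  plan:
    - [0.001, 0, 0, 0, 0, 0, -0.13]
    - [0.001, 0, 0, 0, 0, 0, -0.13]
    - [0, 0, 0, 0, 0, 0, -0.13]

```text
t: 18.45
tcp_pos: [0.4596, 0.0892, 0.0969]
tool_rot: [-0.075, 0.997, -0.0, 0.0]
force: [-0.9, 0.4, -1.5]
finger_gap: 0.435
gripper_force: 8.3
```

```bash
python3 go.py .4677 .0905 .087 .15; python3 - <<'E'
from h import *
S=snap("scene"); T=snap("top")
A=cv2.resize(S["image"][145:195,190:240,::-1],None,fx=8,fy=8,interpolation=cv2.INTER_CUBIC)
B=cv2.resize(T["image"][190:240,185:233,::-1],None,fx=8,fy=8,interpolation=cv2.INTER_CUBIC)
cv2.imwrite("pics/g7.png",np.hstack([A,B]))
E
```

```text
t 18.45 tcp [0.4596 0.0892 0.0969] turn [-0.01  0.04  0.01] shift now-axes [-0.0082  0.0001  0.0099] shift goal-axes [-0.0082  0.0001  0.0099]
force [-0.91  0.42 -1.52] ft [0.011 0.012 0.034] gap 0.4352 gf 8.288522239308804 q [-0.05  0.58  1.95  0.    0.61 -1.77]
```

View pics/g7.png

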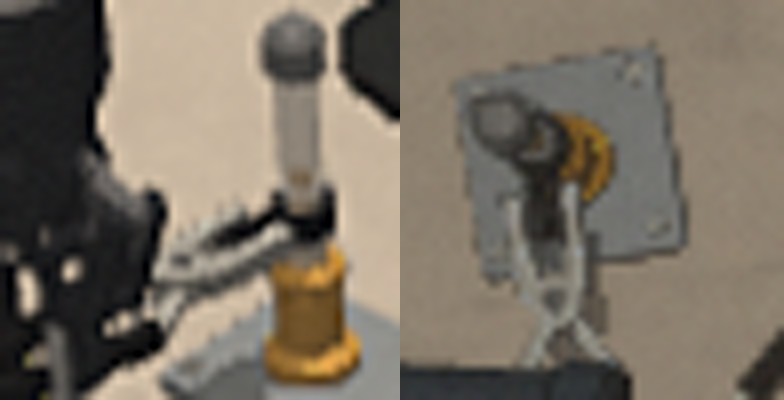

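Both wrist force and handle force fell to the spring's own value (8.3 N) and the lugs now look like one closed block at (545,225) top panel: it seems clicked. Opening the jaws gently while lowering to compensate the pad swing, then checking.

drive_tool:
  plan:
    - [0, 0, 0.0005, 0, 0, 0, -0.08]
    - [0, 0, 0.0005, 0, 0, 0, -0.03]
    - [0, 0, 0.0005, 0, 0, 0, 0.02]
    - [0, 0, 0.001, 0, 0, 0, 0.08]
    - [0, 0, 0.001, 0, 0, 0, 0.14]
    - [0, 0, 0.001, 0, 0, 0, 0.2]
    - [0, 0, 0.001, 0, 0, 0, 0.26]
    - [0, 0, 0.001, 0, 0, 0, 0.32]
    - [0, 0, 0, 0, 0, 0, 0.36]
    - [0, 0, 0, 0, 0, 0, 0.36]

```text
t: 19.55
tcp_pos: [0.4594, 0.0892, 0.0903]
tool_rot: [-0.075, 0.997, 0.0, -0.0]
force: [0.7, -0.8, -0.6]
finger_gap: 0.684
gripper_force: 7.8
```

```bash
python3 go.py .4677 .0905 .087 .15; python3 jaws.py | grep -E " 0.(08|09|10|11|12)|tip"; python3 rel.py
```

```text
t 19.55 tcp [0.4594 0.0892 0.0903] turn [ 0.   -0.01  0.01] shift now-axes [-0.0084  0.      0.0033] shift goal-axes [-0.0084  0.      0.0033]
force [ 0.73 -0.76 -0.64] ft [ 0.019  0.015 -0.014] gap 0.6841 gf 7.8159032767871395 q [-0.05  0.59  1.95 -0.    0.6  -1.77]
scene 0.085 y -0.0208 0.0147 z med -0.0028 -0.0007 27
scene 0.095 y -0.021 0.018 z med -0.0062 -0.0028 18
scene 0.105 y -0.0271 0.0226 z med -0.0061 -0.0017 41
scene 0.115 y -0.0227 0.0219 z med -0.0047 -0.0024 21
scene 0.125 y -0.0114 0.0026 z med -0.0036 -0.0012 16
scene tip [0.1279 0.1289 0.1291 0.1295 0.1296]
top 0.085 y -0.016 0.0201 z med -0.0022 0.0013 24
top 0.095 y -0.0175 0.0222 z med -0.0039 0.0012 19
top 0.105 y -0.0194 0.0239 z med -0.0028 0.0005 31
top 0.115 y -0.02 0.0234 z med -0.0021 0.0003 21
top 0.125 y -0.0057 0.0082 z med -0.0024 0.0 14
top tip [0.1284 0.1285 0.129  0.1294 0.1299]
scene clip z [-0.0096 -0.0041 -0.0013] tip a [0.0981 0.0998 0.1001 0.1018]
  a 0.1006 b [-0.0063, -0.0004, 0.0027, 0.0041, 0.0115, 0.0151]
  a 0.1076 b [-0.005, -0.0048, -0.0047, -0.0044, 0.0004, 0.0006, 0.0009, 0.0132, 0.0
[... 643 characters left out ...]
 a 0.1035 b [-0.0059, -0.0055, -0.0022, -0.0017, 0.002, 0.0023, 0.0039, 0.0049, 0.0078]
  a 0.1105 b [-0.006, -0.0055, -0.0037, -0.0034, -0.0001, 0.0003, 0.003, 0.0035, 0.0065, 0.0068]
  a 0.1175 b [-0.0061, -0.0048, -0.0047, -0.0014, -0.001, 0.0027, 0.0028, 0.0058, 0.0062]
  a 0.1245 b [-0.0053, -0.005, -0.0019, -0.0017, 0.0017, 0.0017, 0.0046, 0.0048]
  a 0.1315 b [-0.0095, -0.0082, -0.0068, -0.0064, -0.0055, -0.0028, -0.0025, 0.0004, 0.0005, 0.0025, 0.0041, 0.006, 0.0068, 0.0103]
  a 0.1385 b [-0.0109, -0.0105, -0.0088, -0.0073]
  a 0.1455 b [-0.0114, -0.0086, -0.0078, -0.0059]
  a 0.1525 b [-0.0063, -0.0028]
  cap [ 0.1292 -0.0121  0.0599] [0.1517 0.01   0.0857] [ 0.1396 -0.0009  0.0769]
```

The lugs now measure about 15 mm over the outside with no gap between: the clip is shut. Withdrawing straight back.

drive_tool:
  plan:
    - [0.003, 0, 0.0005, 0, 0, 0, 0.4]
    - [0.006, 0, 0.0005, 0, 0, 0, 0.45]
    - [0.01, 0, 0, 0, 0, 0, 0.45]
    - [0.013, 0, 0, 0, 0, 0, 0.45]
    - [0.013, 0, 0, 0, 0, 0, 0.45]
    - [0, 0, -0.015, 0, 0, 0, 0.45]
    - [0, 0, -0.02, 0, 0, 0, 0.45]
    - [0, 0, 0, 0, 0, 0, 0.45]

```text
t: 20.55
tcp_pos: [0.415, 0.0824, 0.1257]
tool_rot: [-0.075, 0.997, -0.0, 0.002]
force: [0.0, 0.1, -1.5]
finger_gap: 0.726
gripper_force: 7.5
```

```bash
python3 go.py .475 -.198 .08 -.152; python3 - <<'E'
from h import *
S=snap("scene"); T=snap("top")
A=cv2.resize(S["image"][140:190,180:240,::-1],None,fx=7,fy=7,interpolation=cv2.INTER_CUBIC)
B=cv2.resize(T["image"][190:240,185:235,::-1],None,fx=7,fy=7,interpolation=cv2.INTER_CUBIC)
cv2.imwrite("pics/g8.png",np.hstack([A,B]))
P=cloud(T);im=T["image"].astype(int);w=(P[...,0]>.54)&(P[...,0]<.6)&(P[...,1]>.07)&(P[...,1]<.14)&(P[...,2]>.076)&(P[...,2]<.1)&(im.max(-1)<62)
q=P[w];print([(x,q[abs(q[:,0]-x)<.004,1].min().round(4),q[abs(q[:,0]-x)<.004,1].max().round(4)) for x in(.563,.568,.573)])
E
```

```text
t 20.55 tcp [0.415  0.0824 0.1257] turn [-1.000e-02  1.800e-01  1.731e+01] shift now-axes [-0.0172 -0.2862  0.046 ] shift goal-axes [-0.1018 -0.2681  0.0457]
force [ 0.04  0.14 -1.5 ] ft [-0.052 -0.041 -0.024] gap 0.7263 gf 7.546999901533127 q [-0.07  0.49  2.04 -0.    0.61 -1.79]
[(0.563, np.float64(0.0989), np.float64(0.1121)), (0.568, np.float64(0.0989), np.float64(0.1125)), (0.573, np.float64(0.1001), np.float64(0.1128))]
```

View pics/g8.png

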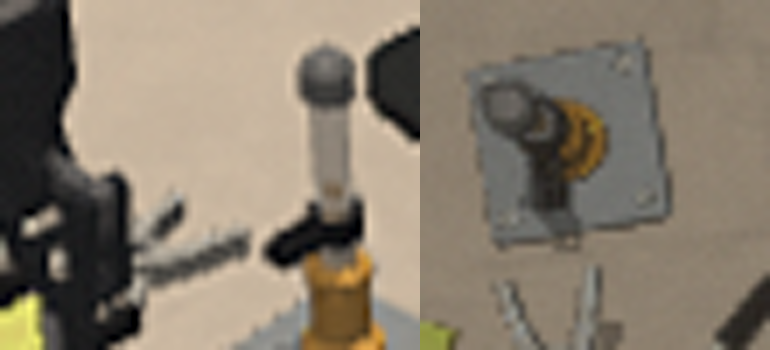

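The clip is visibly closed, one solid black lug block at (285,240) left panel and about 15 mm wide, and the pliers are clear. That is the last picture I'll view, in fact one over the allowance. Carrying the pliers back to their place.

drive_tool:
  plan:
    - [0, -0.02, 0, 0, 0, 0, 0.45]
    - [0, -0.035, 0, 0, 0, 0, 0.45]
    - [0, -0.04, 0, 0, 0, 0, 0.45]
    - [0, -0.04, 0, 0, 0, 0, 0.45]
    - [0, -0.04, 0, 0, 0, 0, 0.45]
    - [0, -0.04, 0, 0, 0, 0, 0.45]
    - [0, -0.035, 0, 0, 0, 5.8, 0.45]
    - [-0.01, -0.02, 0, 0, 0, 5.8, 0.45]
    - [0, 0, 0, 0, 0, 5.7, 0.45]
    - [0, 0, 0, 0, 0, 0, 0.45]

```text
t: 21.65
tcp_pos: [0.4625, -0.1846, 0.123]
tool_rot: [0.076, 0.997, 0.001, -0.001]
force: [-0.4, 0.3, -0.8]
finger_gap: 0.728
gripper_force: 7.6
```

```bash
python3 go.py .475 -.198 .04 -.152; python3 jaws.py|grep -E " 0.(07|08|09|10|11)|tip"
```

```text
t 21.65 tcp [ 0.4625 -0.1846  0.123 ] turn [ 0.06 -0.13 -0.06] shift now-axes [-0.0146 -0.0115  0.083 ] shift goal-axes [-0.0144 -0.0114  0.083 ]
force [-0.35  0.26 -0.82] ft [ 0.029  0.015 -0.003] gap 0.7277 gf 7.554552108049393 q [-0.6   0.56  1.86 -0.    0.73 -2.02]
scene 0.075 y -0.0187 0.0163 z med -0.0019 0.0011 36
scene 0.085 y -0.0201 0.0194 z med -0.0031 0.0009 37
scene 0.095 y -0.0233 0.0206 z med -0.004 0.0 32
scene 0.105 y -0.0262 0.0213 z med -0.0049 -0.0011 35
scene 0.115 y -0.025 0.0205 z med -0.003 -0.0021 7
scene tip [0.1113 0.1115 0.1121 0.1123 0.1127]
top 0.075 y -0.0143 0.015 z med 0.0001 0.0023 25
top 0.085 y -0.0167 0.0195 z med -0.0013 0.0027 17
top 0.095 y -0.0182 0.0208 z med -0.0004 0.004 14
top 0.105 y -0.0206 0.0222 z med -0.0005 0.0008 14
top 0.115 y -0.0159 0.0226 z med 0.0006 0.0006 3
top tip [0.1095 0.1098 0.1102 0.1107 0.1127]
```

drive_tool:
  plan:
    - [-0.007, -0.006, 0.02, 0, 0, 0, 0.45]
    - [-0.007, -0.005, 0.03, 0, 0, 0, 0.45]
    - [0, 0, 0.03, 0, 0, 0, 0.45]
    - [0, 0, 0.015, 0, 0, 0, 0.45]
    - [0, 0, 0.007, 0, 0, 0, 0.45]
    - [0, 0, 0, 0, 0, 0, 0.45]

```text
t: 22.35
tcp_pos: [0.4747, -0.1962, 0.0214]
tool_rot: [0.075, 0.997, 0.001, -0.001]
force: [-0.3, -0.3, -1.6]
finger_gap: 0.726
gripper_force: 7.6
```

drive_tool:
  plan:
    - [0, 0, 0.001, 0, 0, 0, 0.45]
    - [0, 0, 0.001, 0, 0, 0, 0.45]
    - [0, 0, 0, 0, 0, 0, 0.45]

```text
t: 22.65
tcp_pos: [0.4759, -0.1974, 0.0211]
tool_rot: [0.076, 0.997, -0.0, 0.001]
force: [0.4, -0.3, -0.9]
finger_gap: 0.728
gripper_force: 7.6
```

drive_tool:
  plan:
    - [0, 0, 0.001, 0, 0, 0, 0.45]
    - [0, 0, 0.001, 0, 0, 0, 0.45]
    - [0, 0, 0, 0, 0, 0, 0.45]

```text
t: 22.95
tcp_pos: [0.4754, -0.1973, 0.0184]
tool_rot: [0.076, 0.997, -0.0, 0.0]
force: [-0.0, 0.2, -0.6]
finger_gap: 0.724
gripper_force: 7.6
```

drive_tool:
  plan:
    - [0, 0, 0.001, 0, 0, 0, 0.45]
    - [0, 0, 0.001, 0, 0, 0, 0.45]
    - [0, 0, 0, 0, 0, 0, 0.45]

```text
t: 23.25
tcp_pos: [0.4753, -0.1972, 0.0162]
tool_rot: [0.076, 0.997, 0.0, -0.0]
force: [1.0, -0.3, -0.5]
finger_gap: 0.722
gripper_force: 7.6
```

drive_tool:
  plan:
    - [0, 0, 0.001, 0, 0, 0, 0.45]
    - [0, 0, 0, 0, 0, 0, 0.45]

```text
t: 23.45
tcp_pos: [0.4754, -0.1972, 0.0152]
tool_rot: [0.076, 0.997, 0.0, -0.0]
force: [0.3, -1.0, -2.1]
finger_gap: 0.726
gripper_force: 7.6
```

drive_tool:
  plan:
    - [0, 0, 0.001, 0, 0, 0, 0.45]
    - [0, 0, 0, 0, 0, 0, 0.45]

```text
t: 23.65
tcp_pos: [0.4754, -0.1972, 0.0142]
tool_rot: [0.076, 0.997, 0.0, -0.0]
force: [-0.6, 0.3, -1.4]
finger_gap: 0.725
gripper_force: 7.6
```

drive_tool:
  plan:
    - [0, 0, 0.001, 0, 0, 0, 0.45]
    - [0, 0, 0, 0, 0, 0, 0.45]

```text
t: 23.85
tcp_pos: [0.4754, -0.1972, 0.0132]
tool_rot: [0.076, 0.997, 0.0, -0.0]
force: [0.2, 0.6, -1.1]
finger_gap: 0.725
gripper_force: 7.6
```

drive_tool:
  plan:
    - [0, 0, 0.001, 0, 0, 0, 0.45]
    - [0, 0, 0, 0, 0, 0, 0.45]

```text
t: 24.05
tcp_pos: [0.4755, -0.1972, 0.0122]
tool_rot: [0.076, 0.997, -0.0, 0.0]
force: [-0.5, 0.3, -0.7]
finger_gap: 0.72
gripper_force: 7.6
```

drive_tool:
  plan:
    - [0, 0, 0.001, 0, 0, 0, 0.45]
    - [0, 0, 0, 0, 0, 0, 0.45]

```text
t: 24.25
tcp_pos: [0.4755, -0.1972, 0.0113]
tool_rot: [0.076, 0.997, -0.0, 0.0]
force: [0.5, 0.5, -0.2]
finger_gap: 0.726
gripper_force: 7.6
```

```bash
python3 go.py .475 -.198 .01 -.152; python3 jaws.py|grep -E " 0.(07|08|09|10|11)|tip"
```

```text
t 24.25 tcp [ 0.4755 -0.1972  0.0113] turn [-0.    0.    0.02] shift now-axes [ 0.0003 -0.0008  0.0013] shift goal-axes [ 0.0003 -0.0008  0.0013]
force [ 0.53  0.51 -0.24] ft [-0.035 -0.019 -0.068] gap 0.726 gf 7.568542957305908 q [-0.61  0.78  1.86 -0.    0.5  -2.03]
scene 0.075 y -0.0373 0.039 z med -0.0054 0.0023 58
scene 0.085 y -0.0397 0.0385 z med -0.0114 0.001 61
scene 0.095 y -0.0399 0.0398 z med -0.0116 -0.0006 65
scene 0.105 y -0.037 0.0383 z med -0.0115 0.001 68
scene 0.115 y -0.0394 0.0399 z med -0.0126 -0.0065 49
scene tip [0.129  0.1292 0.1293 0.1297 0.1298]
top 0.075 y -0.038 0.0397 z med -0.01 0.0035 47
top 0.085 y -0.0399 0.0387 z med -0.012 0.0019 61
top 0.095 y -0.0392 0.0396 z med -0.012 0.0008 66
top 0.105 y -0.0377 0.0382 z med -0.0126 0.0002 64
top 0.115 y -0.0399 0.0391 z med -0.0128 -0.0079 64
top tip [0.1296 0.1297 0.1298 0.1299 0.1299]
```

drive_tool:
  plan:
    - [0, 0, 0.0007, 0, 0, 0, 0.45]
    - [0, 0, 0, 0, 0, 0, 0.45]

```text
t: 24.55
tcp_pos: [0.4753, -0.1972, 0.0109]
tool_rot: [0.076, 0.997, -0.0, -0.0]
force: [-0.4, -0.0, 3.5]
finger_gap: 0.728
gripper_force: 7.7
```

drive_tool:
  plan:
    - [0, 0, 0.0007, 0, 0, 0, 0.45]
    - [0, 0, 0, 0, 0, 0, 0.45]

```text
t: 24.75
tcp_pos: [0.4754, -0.1972, 0.0106]
tool_rot: [0.076, 0.997, -0.0, 0.0]
force: [-0.8, -0.4, 7.5]
finger_gap: 0.726
gripper_force: 8.1
```

drive_tool:
  plan:
    - [0, 0, 0.0007, 0, 0, 0, 0.45]
    - [0, 0, 0, 0, 0, 0, 0.45]

```text
t: 24.95
tcp_pos: [0.4754, -0.1972, 0.0101]
tool_rot: [0.076, 0.997, -0.0, 0.0]
force: [-1.0, 0.5, 8.8]
finger_gap: 0.731
gripper_force: 8.4
```

Pliers rest on the bench. Releasing, then lifting straight up and clear.

drive_tool:
  plan:
    - [0, 0, 0, 0, 0, 0, 0.55]
    - [0, 0, 0, 0, 0, 0, 0.65]
    - [0, 0, 0, 0, 0, 0, 0.75]
    - [0, 0, 0, 0, 0, 0, 1]
    - [0, 0, 0, 0, 0, 0, 1]
    - [0, 0, 0, 0, 0, 0, 1]

```text
t: 25.55
tcp_pos: [0.4754, -0.1972, 0.0091]
tool_rot: [0.076, 0.997, 0.0, -0.0]
force: [0.6, -0.3, 0.6]
finger_gap: 0.998
gripper_force: 0.0
```

drive_tool:
  plan:
    - [0, 0, -0.003, 0, 0, 0, 1]
    - [0, 0, -0.007, 0, 0, 0, 1]
    - [0, 0, -0.02, 0, 0, 0, 1]
    - [0, 0, -0.03, 0, 0, 0, 1]
    - [0, 0, -0.04, 0, 0, 0, 1]
    - [0, 0, -0.04, 0, 0, 0, 1]
    - [0.03, -0.03, -0.04, 0, 0, 0, 1]
    - [0.02, -0.04, -0.02, 0, 0, 0, 1]
    - [0, 0, 0, 0, 0, 0, 1]
    - [0, 0, 0, 0, 0, 0, 1]

```text
t: 26.55
tcp_pos: [0.4199, -0.256, 0.2046]
tool_rot: [0.077, 0.997, -0.0, 0.001]
force: [0.2, 1.0, -0.1]
finger_gap: 1.002
gripper_force: 0.0
```

```bash
python3 go.py .475 -.198 .2 -.152; python3 - <<'E'
from h import *
for n in("scene","top"):
    s=snap(n);P=cloud(s);im=s["image"].astype(int)
    m=(P[...,2]>.006)&(P[...,2]<.03)&(P[...,0]>.42)&(P[...,0]<.62)&(P[...,1]>-.28)&(P[...,1]<-.12)
    k,l,st,ce=cv2.connectedComponentsWithStats(m.astype(np.uint8),connectivity=8)
    for i in range(1,k):
        if st[i,4]>20: q=P[l==i]; print(n,st[i,4],q.min(0).round(3),q.max(0).round(3),"top z by x",[np.percentile(q[abs(q[:,0]-x)<.015,2],85).round(4) for x in(.46,.5,.54,.58) if (abs(q[:,0]-x)<.015).any()])
    w=(P[...,0]>.54)&(P[...,0]<.6)&(P[...,1]>.07)&(P[...,1]<.14)&(P[...,2]>.076)&(P[...,2]<.1)&(im.max(-1)<62)
    q=P[w]
    for x in(.563,.568,.573):
        y=np.sort(q[abs(q[:,0]-x)<.004,1]); print("  lug",x,len(y),y.min().round(4),y.max().round(4))
E
```

```text
t 26.55 tcp [ 0.4199 -0.256   0.2046] turn [-0.05  0.1  -0.14] shift now-axes [-0.0455  0.0658  0.0046] shift goal-axes [-0.0456  0.0656  0.0046]
force [ 0.16  0.97 -0.08] ft [0.03  0.039 0.096] gap 1.0022 gf 0.0 q [-0.78  0.41  1.81  0.    0.92 -2.19]
scene 243 [ 0.446 -0.241  0.006] [ 0.586 -0.158  0.019] top z by x [np.float64(0.0132), np.float64(0.0142), np.float64(0.0147), np.float64(0.0126)]
scene 97 [ 0.434 -0.238  0.006] [ 0.522 -0.222  0.017] top z by x [np.float64(0.0157), np.float64(0.0142)]
  lug 0.563 9 0.0967 0.1094
  lug 0.568 9 0.0974 0.1102
  lug 0.573 10 0.0996 0.1102
top 166 [ 0.447 -0.235  0.006] [ 0.585 -0.157  0.02 ] top z by x [np.float64(0.0164), np.float64(0.017), np.float64(0.0162), np.float64(0.0187)]
top 58 [ 0.439 -0.234  0.006] [ 0.526 -0.217  0.019] top z by x [np.float64(0.0164), np.float64(0.0151), np.float64(0.0088)]
  lug 0.563 13 0.0992 0.1127
  lug 0.568 10 0.0995 0.1125
  lug 0.573 11 0.1001 0.1128
```

The pliers lie flat and open on the bench, the clip is still shut, and the arm is clear, so I'm handing in.

```bash
python3 -c "
from station import manip
print(manip.sign_off())"
```

```text
the job is handed in; nothing more can be done
None
```

The clip measures shut (lugs about 15 mm wide with no gap), the pliers lie flat near their old spot, and the job was handed in at about 27 s; the jaw tips seemed to bear on the clip's ring during the squeeze (up to 10 N, then eased back), and I viewed 11 pictures, one over the limit of 10.

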